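# Shut down, vent and unload the air-drying box

### The arm

A 6-joint arm with a two-finger parallel gripper is mounted at the origin on a cart in front of the work surface, level with it; the furniture and walls round the work are solid. World frame = base frame: x ahead of the robot, y to its left, z up, the work surface at z = 0. Lengths are in m, angles in rad, forces in N, time in s.
With the tool pointing down it reaches from about 0.25 to 0.775 m from the base axis. Payload 4 kg.
Tool frame: the origin (TCP) lies midway between the tips of the shut fingers; the grasp point (between the pads) lies 19 mm behind it (robot.hold_point_z is the distance from the TCP to the grasp point, in m); z points along the fingers, y is the line along which they close (so a half turn about z gives the same grasp; the last joint's range is limited). The gripper opens to 94 mm and grips with 3 to 60 N. Pads are 16 mm wide; open, the fingers measure 119 mm over their backs; the gripper's body (75 mm by 177 mm) begins 78 mm behind the grasp point.
Start: joints at [1.157, 0.087, 1.371, -0, 1.684, -0.103], TCP at [0.168, 0.524, 0.206] pointing down, gripper open.
Joint ranges: [-3.1, 3.1], [-0.76, 2.03], [0.27, 2.55], [-1.08, 4.22], [0.17, 2.65], [-2.57, 2.57]. Speed limits (rad/s): [2.79, 2.79, 3.14, 3.14, 3.14, 3.14].

### API

Orientations are given as [roll, pitch, yaw] about the fixed x, y, z axes, in that order (R = Rz(yaw) Ry(pitch) Rx(roll)).
In Python, from bench import readout, imaging, robot gives the robot as it stands.
- The arm moves only by the tool carry_out, never from a script. Its argument "motion" is text: rows parted by semicolons, each of 7 numbers parted by spaces: the shift along the tool's x, y, z each as a share of 200 mm, from -1 to 1, then the turn, a rotation vector about the tool's x, y, z each as a share of 120 degrees, from -1 to 1, then the opening, from 0 (shut) to 1 (fully open). A call has 1 to 12 rows; each row shifts and turns the commanded pose from where the row before left it, along the tool's axes as they then stand; what a row does not reach is not made up. A row lasts 1/8 s, in which the tool goes at most 62.5 mm and 10.7 degrees, less where a joint would pass 70% of its speed; a pose out of reach is approached as far as the arm can. A call with a number of a shift or a turn outside -1 to 1 is refused whole. A call with a gripper value outside its range is refused whole. The fingers move at their own pace and stop on an object; the grip force is fixed at half the most. Time passes only in rows, so rows that do not move let the fingers close. It gives the time, the measured TCP pose, the force, the opening and the grip force at its end, in the units of the state.
- readout.get_obs(): the state, without advancing time (a new reading comes with each control period).
- imaging.snapshot(name): name is "scene" or "side" or "wrist"; returns a dict with "pixels" (480x640x3 uint8, red, green, blue), "fx", "fy", "cx", "cy" (pixels), "R" (3x3) and "t" (3): a world point X has camera coordinates R X + t. Camera axes: x right, y down, z forward; pixel columns grow to the right and rows downward; lengths in m; the calibration is good to about 2 mm. A picture is of the moment at which its call begins. There is no depth.
- robot.close_job(): hands the job in; it is judged then, once.
The state is a dict: "time": time; "joint_positions": joint angles; "qvel": joint speeds; "joint_torque": joint torques, N m; "tool_pos": TCP position; "ee_rot": TCP orientation; "wrist_force": force on the tool from outside, world axes, zero at the start; "wrist_torque": the same for the moment, N m; "width": finger opening in m; "finger_force": force on a finger pad.
Only numpy, scipy, OpenCV 4.12 (cv2) and the standard library are available. Lean on these libraries where they do the work, as an engineer would, in place of code of your own. Each camera call takes 0.05 s, during which the arm holds its last target. There are 200 camera calls.

### The job

The valve followers in the air-drying box are dry: lift the lockout collar on the air lever and swing the lever across to its other notch, let the collar drop in to lock it shut, then press the vent plunger fully down, and only after that flip both sprung clips off the ends of the lid. Then lift the lid off, move every follower from the box into the steel parts tray, and put the lid back squarely on the empty box so that it seats all round. Leave the other things on the bench where they are.

Things in the scene. Friction and masses are not known exactly. Their poses are not given: they have to be found in the camera images.
- dryer: Air-drying box fixed to the bench: grey steel box in front, aluminium valve manifold behind, on a base plate (x -96 to 196, y +-122 mm). Origin under the box's centre at bench level, x to the back, y to its left end, z up. Box outside 160 (x) x 220 (y) mm, walls 4 mm, inner floor at z 14 with a frame 17 wide, 8 mm high along its walls, rim at z 58 mm. Manifold x 117 to 173, top z 34 mm.
- lid_seat (a point): Centre of the box's rim, at rim height: where the lid's origin lies when the lid is seated.
- lever_pivot (a point): Pivot of the air lever, at (145, 40, 40) mm of the dryer; the pivot axis is the dryer's x.
- air_lever (a joint): Angle of the air lever. 0 (air on): leans 0.42 rad from upright to the dryer's +y; 0.84 (shut): 0.42 rad to -y. Stem 9 mm thick, black knob 21 mm thick, its top 94 mm from the pivot. Quadrant plates (37 mm radius, 21 mm wide along x) block the way between the notches at 0 and 0.84; the lever swings (2 N at the collar) only with the collar lifted 9 mm or more, and stays where left.
- lock_collar (a joint): Lift of the sprung lockout collar along the lever's stem, 0 (down in a notch) to 0.0125 m. Lifting takes 3 N, 6 N at the top; it springs down when let go. Between the notches it rests on the quadrant at 7 to 8 mm.
- collar_grip (a point): Centre of the collar's grip, on the stem's axis, 51 mm from the pivot when down. The collar is a knurled aluminium sleeve 27 mm in diameter, reaching from 11 mm below to 10 mm above this point, the top 3 mm a flange of 31 mm. z runs along the stem, x along the pivot axis (dryer's x).
- vent_plunger (a joint): Stroke of the vent plunger, 0 (up) to 0.012 m (fully down), straight down; spring 4 N at the top to 9 N at the bottom.
- vent_top (a point): Top centre of the vent plunger, a black mushroom button 24 mm in diameter on a brass housing, at (145, -62, 74) mm of the dryer when up.
- clip_left (a joint): Angle of the sprung wire clip on the box's +y end. 0: closed, its bar over the lid's edge; 1.9 rad: thrown open, lying outwards. It swings about a pivot along the dryer's x at y +119, z 24 mm. Over-centre spring: pushing outwards takes about 6 N at the tab; past 0.6 rad it snaps open and stays open.
- clip_right (a joint): The same for the clip on the box's -y end (pivot at y -119, z 24 mm).
- clip_left_tab (a point): Point in the upright thumb tab of the +y clip; when closed at (0, +108, 78) mm of the dryer. The tab is sheet steel 28 mm wide (along x), 3 mm thick, from z 63 to 85 mm when closed.
- clip_right_tab (a point): The same for the -y clip; when closed at (0, -108, 78) mm of the dryer.
- lid: The loose grey steel lid, 0.45 kg: plate 170 (x) x 230 (y) x 3 mm, origin at the centre of the plate's underside, z up. Locating ribs reach 8 mm below the plate (outer size 144 x 204 mm, so 4 mm of play each way in the box). On it a steel bow handle along y. The bench left of the dryer (y +200 to +440, x -110 to 90 mm) is clear for laying it down.
- lid_handle (a point): Middle of the lid's handle bar, 39 mm above the lid's origin; the bar is rounded square, 12 mm wide, 14 mm tall, 92 mm long along the lid's y.
- parts_tray: Shallow open steel tray, loose, 200 (x) x 100 (y) x 16 mm, walls and floor 3 mm. Origin at the centre of its underside.
- follower_0: Valve follower, machined steel cup, 31 mm diameter, 20 mm tall, 70 g; origin at the centre of its underside, z along its axis. May be absent.
- follower_1: Valve follower, 33 mm diameter, 23 mm tall; as above.
- follower_2: Valve follower, 31 mm diameter, 26 mm tall; as above.
- follower_3: Valve follower, 33 mm diameter, 20 mm tall; as above.
- vee_block: Ground steel vee block, 59 x 78 x 40 mm, right at the back; not part of the job.
- valve_spring_0: Valve spring standing upright, 33 mm diameter, 46 mm tall, left at the back; not part of the job.

How it is judged:
On the way, in this order (a step that is already met when the one before it is completed fails the run):
1. The air lever is swung to its shut notch and the collar has dropped in (value of joint air_lever above 0.76 rad and value of joint lock_collar below 0.004 m), for 0.2 s.
2. The vent plunger is pressed fully down (value of joint vent_plunger above 0.0108 m), for 0.2 s.
3. Both clips are flipped off, the lid still on (value of joint each of clip_left, clip_right above 1.4 rad and z of lid in the frame of lid_seat below 0.01 m and horizontal distance between lid and lid_seat below 0.02 m), for 0.2 s.
4. The lid is lifted off the box ((z of lid in the frame of lid_seat above 0.03 m or horizontal distance between lid and lid_seat above 0.15 m)), for 0.2 s.
5. Every follower is in the parts tray (x of follower_0 in the frame of parts_tray between -0.098 and 0.098 m and y of follower_0 in the frame of parts_tray between -0.048 and 0.048 m and z of follower_0 in the frame of parts_tray between -0.005 and 0.032 m and x of follower_1 in the frame of parts_tray between -0.098 and 0.098 m and y of follower_1 in the frame of parts_tray between -0.048 and 0.048 m and z of follower_1 in the frame of parts_tray between -0.005 and 0.032 m and x of follower_2 in the frame of parts_tray between -0.098 and 0.098 m and y of follower_2 in the frame of parts_tray between -0.048 and 0.048 m and z of follower_2 in the frame of parts_tray between -0.005 and 0.032 m and x of follower_3 in the frame of parts_tray between -0.098 and 0.098 m and y of follower_3 in the frame of parts_tray between -0.048 and 0.048 m and z of follower_3 in the frame of parts_tray between -0.005 and 0.032 m), for 0.2 s.
At the end, for the whole second after the job is handed in: Every follower lies at rest inside the parts tray; the lid is back on the box, at rest, within 7 mm of centre, within 3 mm of its seated height, tilted under 0.03 rad; the air lever is within 0.08 rad of its shut stop with the collar down to 4 mm or less (all of step 1 and all of step 5 and linear speed of each of follower_0, follower_1, follower_2, follower_3, lid below 0.03 m/s and horizontal distance between lid and lid_seat below 0.007 m and z of lid in the frame of lid_seat between -0.003 and 0.003 m and angle between lid's own z axis and vertical below 0.03 rad); the robot touches nothing.
It fails at once if The lid is forced up while a clip still holds it (z of lid in the frame of lid_seat above 0.012 m and horizontal distance between lid and lid_seat below 0.1 m and value of joint any of clip_left, clip_right below 0.8 rad).
It fails at once if A bystander (vee block or valve spring) is shoved more than 4 cm (distance of any of vee_block, valve_spring_0 from where it was at the start of the episode above 0.04 m).
Of follower_0, follower_1, follower_2, follower_3 only 2 to 4 are there at a start; the rules pass over those that are not, and their reading is None.
At some moment in a run one of follower_0, follower_1, follower_2, follower_3 may be knocked a few centimetres aside while the robot is not near it.
Once in a run the grip may slacken for a moment while it holds something.
It also fails if it takes over 210 s, if anything falls off the work surface, if the arm or the gripper's body presses on something with over 40 N, if the wrist force passes 120 N, or if a joint passes its speed limit or range.

## Working session

There is one attempt and no reset: what is moved stays moved. The work goes in short steps, Python scripts to look and compute and a tool call to move; the robot and the scene stay as the last step left them, time stands still between calls to the robot, and variables do not carry over. Pictures are saved under pics/ and viewed, at most 14 in all, crops included, and the job is handed in when it is done.

Besides the shell and the picture viewer there is one more tool, called after "Emit:" in YAML: its name, and indented under it one key for each argument. carry_out: Moves the arm, as the interface text tells. Its arguments: {"type":"object","properties":{"motion":{"type":"string"}},"required":["motion"]}

```bash
mkdir -p pics; ls; cat > h.py <<'E'
import numpy as np, cv2
from bench import readout, imaging, robot
from scipy.spatial.transform import Rotation as Ro
def snap(n,f=None):
    s=imaging.snapshot(n); 
    if f: cv2.imwrite('pics/'+f,s['pixels'][:,:,::-1])
    return s
def proj(s,X):
    c=np.atleast_2d(X)@np.array(s['R']).T+np.array(s['t'])
    return np.c_[s['fx']*c[:,0]/c[:,2]+s['cx'], s['fy']*c[:,1]/c[:,2]+s['cy']]
def ray(s,u,v,z):
    R=np.array(s['R']);t=np.array(s['t']); o=-R.T@t
    d=R.T@np.array([(u-s['cx'])/s['fx'],(v-s['cy'])/s['fy'],1])
    return o+d*(z-o[2])/d[2]
E
python3 - <<'E'
from h import *
a=snap('scene','scene0.png');b=snap('side','side0.png')
for s in(a,b): print(s['fx'],s['cx'],s['cy'],(-np.array(s['R']).T@np.array(s['t'])).round(3),np.array(s['R']).round(3).tolist())
print(readout.get_obs(), robot.hold_point_z)
E
```

```text
pics
554.3172658776847 311.2751815380107 240.29774682162926 [-0.201 -0.611  0.545] [[0.562, -0.827, -0.008], [-0.341, -0.223, -0.913], [0.754, 0.516, -0.408]]
582.7406370998251 321.50213245607233 236.52631015312429 [0.523 1.054 0.758] [[-0.999, -0.041, -0.024], [-0.001, 0.524, -0.852], [0.047, -0.851, -0.523]]
{'time': 0.1, 'joint_positions': array([ 1.15691416e+00,  8.79132089e-02,  1.37208157e+00, -6.68312960e-05,
        1.68360797e+00, -1.03079988e-01]), 'qvel': array([-0.00313484, -0.0007978 , -0.00274963, -0.00060185, -0.00090598,
       -0.0005524 ]), 'joint_torque': array([ 2.96973340e-03, -3.41251802e+01, -3.03301585e+01,  7.22001493e-02,
        3.04199662e-02, -1.01307837e-04]), 'tool_pos': array([0.16801953, 0.52319037, 0.20441461]), 'ee_rot': array([-3.13958639e+00, -1.40765209e-04,  2.83078287e+00]), 'wrist_force': array([-0.34186727, -0.08106822,  0.34091739]), 'wrist_torque': array([-0.00951478,  0.0381247 , -0.02245067]), 'finger_force': 0.0, 'width': 0.09415042159386328} 0.0188
```

View pics/scene0.png

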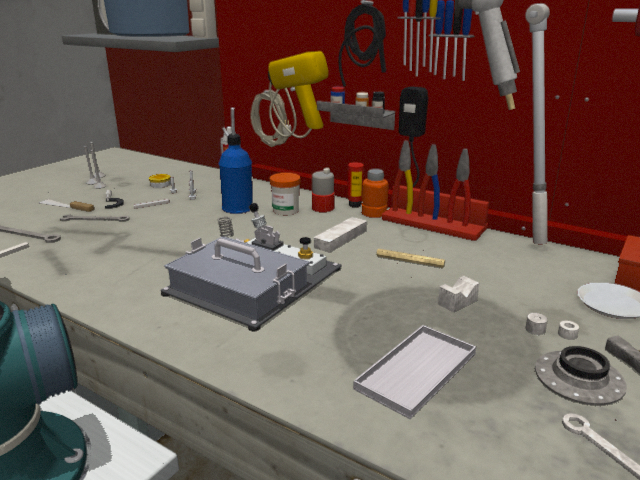

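View pics/side0.png

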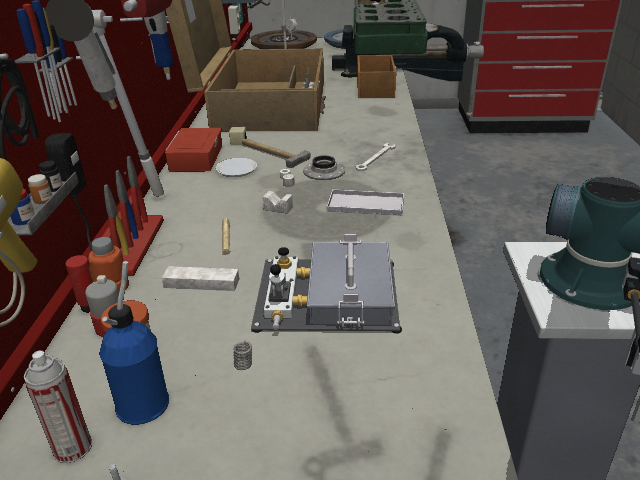

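The scene shows the dryer (rim of base plate at 165,292 / 253,323 / 338,266), tray at (415,370), vee block (458,292), spring (225,227). Zooming in for accuracy.

```bash
python3 - <<'E'
import cv2,numpy as np
a=cv2.imread('pics/scene0.png');b=cv2.imread('pics/side0.png')
A=cv2.resize(a[195:335,155:345],None,fx=4,fy=4,interpolation=cv2.INTER_CUBIC)
B=cv2.resize(b[225:345,240:410],None,fx=4,fy=4,interpolation=cv2.INTER_CUBIC)
cv2.imwrite('pics/A.png',A);cv2.imwrite('pics/B.png',B)
E
```

```text
(no output)
```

View pics/A.png

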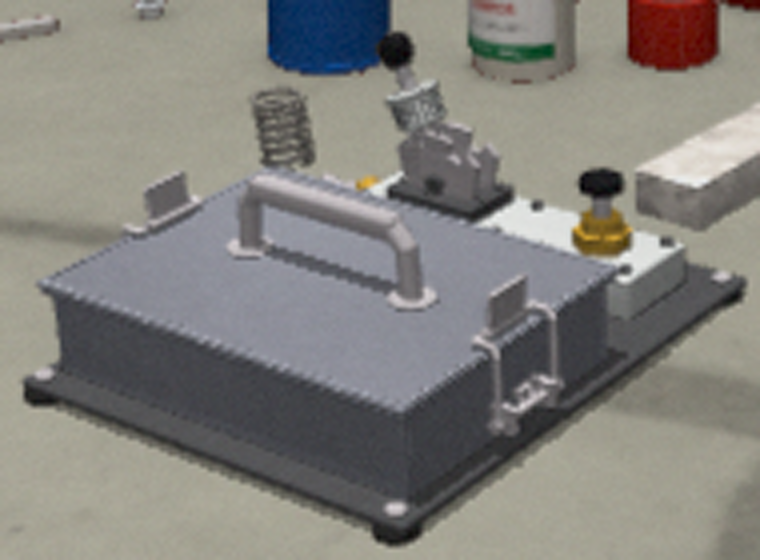

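View pics/B.png

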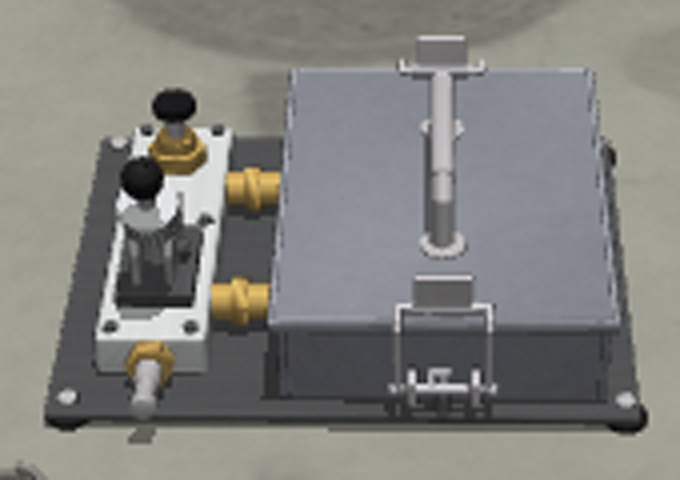

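```bash
python3 - <<'E'
from h import *
from scipy.optimize import least_squares
import json
a=snap('scene');b=snap('side')
s,c=np.sin(.42),np.cos(.42)
K=[145,40+84*s,40+84*c]
P=[(a,(-85,115,60),(42,287)),(a,(-85,-115,60),(405,411)),(a,(85,-115,61),(620,267)),(a,(145,-62,72),(601,178)),(a,K,(397,50)),(a,(0,-108,85),(508,282)),(a,(0,108,85),(166,180)),
(b,(-85,115,60),(620,327)),(b,(85,115,60),(270,327)),(b,(85,-115,61),(290,69)),(b,(-85,-115,61),(594,69)),(b,K,(142,178)),(b,(145,-62,72),(174,104)),(b,(0,108,85),(443,277)),(b,(0,-108,85),(441,37))]
def T(p,X):
    X=np.array(X)/1000; return np.array([p[0]+X[0]*np.cos(p[2])-X[1]*np.sin(p[2]),p[1]+X[0]*np.sin(p[2])+X[1]*np.cos(p[2]),X[2]])
def f(p):
    r=[]
    for cam,X,px in P:
        o=np.array([155,195] if cam is a else [240,225]); q=o+(np.array(px)+.5)/4-.5
        r+=list(proj(cam,T(p,X))[0]-q)
    return np.array(r)
r=least_squares(f,[.45,.1,0],loss='soft_l1'); print(r.x, np.degrees(r.x[2])); print(r.fun.reshape(-1,2).round(1).tolist())
d=r.x
Q=[(a,(355,381)),(a,(422,327)),(a,(475,348)),(a,(408,412)),(b,(328,192)),(b,(335,207)),(b,(402,193)),(b,(403,212))]
for cam,q in Q: print('A' if cam is a else 'B',q,ray(cam,*q,.016).round(3))
for n,X in dict(grip=(145,40+51*s,40+51*c),gripShut=(145,40-51*s,40+51*c),vent=(145,-62,74),tl=(0,108,78),tr=(0,-108,78),handle=(0,0,97)).items(): print(n,T(d,X).round(4))
for cam,q,z in [(a,(458,298),.02),(b,(277,203),.02),(a,(225,240),.0),(b,(243,368),0)]: print(ray(cam,*q,z).round(3))
json.dump(list(d),open('d.json','w'))
E
```

```text
[0.52127557 0.05855277 0.00594833] 0.34081410758232167
[[-1.1, -0.2], [0.0, 1.2], [0.8, 0.3], [0.5, 1.1], [-0.2, 0.7], [-0.2, 1.1], [0.4, 0.8], [0.5, 0.3], [-1.1, 0.0], [-0.2, 0.3], [-0.5, 0.2], [-0.0, 0.8], [-0.2, 0.3], [0.0, -0.0], [-0.2, 0.7]]
A (355, 381) [ 0.387 -0.286  0.016]
A (422, 327) [ 0.577 -0.309  0.016]
A (475, 348) [ 0.567 -0.406  0.016]
A (408, 412) [ 0.369 -0.38   0.016]
B (328, 192) [ 0.582 -0.39   0.016]
B (335, 207) [ 0.561 -0.303  0.016]
B (402, 193) [ 0.378 -0.383  0.016]
B (403, 212) [ 0.384 -0.275  0.016]
grip [0.6659 0.1202 0.0866]
gripShut [0.6662 0.0786 0.0866]
vent [ 0.6666 -0.0026  0.074 ]
tl [0.5206 0.1666 0.078 ]
tr [ 0.5219 -0.0494  0.078 ]
handle [0.5213 0.0586 0.097 ]
[ 0.7   -0.327  0.02 ]
[ 0.716 -0.318  0.02 ]
[0.694 0.254 0.   ]
[0.717 0.279 0.   ]
```

```bash
cat >> h.py <<'E'
import json
DX,DY,DA=json.load(open('d.json'))
def D(x,y,z):
    x,y,z=np.array([x,y,z])/1000; c,s=np.cos(DA),np.sin(DA)
    return np.array([DX+c*x-s*y,DY+s*x+c*y,z])
def down(yaw=np.pi/2+DA,tilt=0):  # tilt: about dryer x, stem leaning to +y is positive
    return Ro.from_rotvec([-tilt*np.cos(DA),-tilt*np.sin(DA),0])*Ro.from_euler('xyz',[np.pi,0,yaw])
def atgrasp(p,R,back=None): return np.array(p)+R.apply([0,0,robot.hold_point_z if back is None else back])
def obs(): return readout.get_obs()
def pose(): 
    o=obs(); return o['tool_pos'],Ro.from_euler('xyz',o['ee_rot'])
def plan(ways,start=None,vmax=.045,wmax=8):
    """ways: (tcp,R,open[,nrows])"""
    p,R=start or pose(); out=[]
    for w in ways:
        q,S,g=w[:3]; rv=(R.inv()*S).as_rotvec()
        n=int(max(np.ceil(np.linalg.norm(q-p)/vmax),np.ceil(np.degrees(np.linalg.norm(rv))/wmax),1))
        if len(w)>3:n=max(n,w[3])
        p0,R0=p,R
        for i in range(1,n+1):
            pt=p0+(q-p0)*i/n; Rt=R0*Ro.from_rotvec(rv*i/n)
            sh=np.round(R.inv().apply(pt-p)/.2,3); tu=np.round(np.degrees((R.inv()*Rt).as_rotvec())/120,3)
            out.append(' '.join('%g'%v for v in [*(sh+0.),*(tu+0.),g]))
            p=p+R.apply(sh*.2); R=R*Ro.from_rotvec(np.radians(tu*120))
    for i in range(0,len(out),12): print('; '.join(out[i:i+12]))
E
python3 - <<'E'
from h import *
s,c=np.sin(.42),np.cos(.42)
g=D(145,40+51*s,40+51*c); R=down(tilt=.42)
plan([(atgrasp(g,R)+R.apply([0,0,-.11]),R,1),(atgrasp(g,R)+R.apply([0,0,-.05]),R,1)])
E
```

```text
-0.209 -0.07 0.013 0.009 -0.012 0.042 1; -0.214 -0.051 0.019 0.009 -0.013 0.042 1; -0.217 -0.032 0.025 0.009 -0.012 0.042 1; -0.219 -0.012 0.032 0.009 -0.012 0.042 1; -0.217 0.008 0.037 0.009 -0.013 0.043 1; -0.215 0.028 0.042 0.009 -0.012 0.042 1; -0.211 0.048 0.048 0.009 -0.012 0.042 1; -0.204 0.067 0.051 0.008 -0.013 0.042 1; -0.196 0.085 0.056 0.009 -0.012 0.042 1; -0.187 0.103 0.058 0.009 -0.012 0.042 1; -0.175 0.12 0.061 0.009 -0.013 0.042 1; -0.162 0.137 0.064 0.009 -0.012 0.042 1
-0.147 0.151 0.064 0.009 -0.013 0.042 1; -0.133 0.165 0.065 0.009 -0.012 0.043 1; 0 0 0.15 0 0 0 1; 0 -0.001 0.15 0 0 0 1
```

Emit:
carry_out:
  motion: "-0.209 -0.07 0.013 0.009 -0.012 0.042 1; -0.214 -0.051 0.019 0.009 -0.013 0.042 1; -0.217 -0.032 0.025 0.009 -0.012 0.042 1; -0.219 -0.012 0.032 0.009 -0.012 0.042 1; -0.217 0.008 0.037 0.009 -0.013 0.043 1; -0.215 0.028 0.042 0.009 -0.012 0.042 1; -0.211 0.048 0.048 0.009 -0.012 0.042 1; -0.204 0.067 0.051 0.008 -0.013 0.042 1; -0.196 0.085 0.056 0.009 -0.012 0.042 1; -0.187 0.103 0.058 0.009 -0.012 0.042 1; -0.175 0.12 0.061 0.009 -0.013 0.042 1; -0.162 0.137 0.064 0.009 -0.012 0.042 1"

```text
time: 1.7
tool_pos: [0.5958, 0.2092, 0.1749]
ee_rot: [-3.107, 0.364, 1.764]
wrist_force: [-0.3, 0.0, -0.3]
width: 0.0941
finger_force: 0.0
```

Emit:
carry_out:
  motion: "-0.147 0.151 0.064 0.009 -0.013 0.042 1; -0.133 0.165 0.065 0.009 -0.012 0.043 1; 0 0 0 0 0 0 1; 0 0 0 0 0 0 1"

```text
time: 2.2
tool_pos: [0.6655, 0.1581, 0.1699]
ee_rot: [-3.141, 0.418, 1.577]
wrist_force: [0.2, 0.5, 0.1]
width: 0.0943
finger_force: 0.0
```

```bash
python3 - <<'E'
from h import *
s,c=np.sin(.42),np.cos(.42)
g=D(145,40+51*s,40+51*c); R=down(tilt=.42)
print(pose()[0]-atgrasp(g,R), np.degrees((pose()[1].inv()*R).magnitude()))
a=snap('wrist','w0.png')
P=[40,51,61,94]
print(proj(a,[D(145,40+r*s,40+r*c) for r in P]).round(0).tolist())
plan([(atgrasp(g,R)+R.apply([0,0,-.05]),R,.6),(atgrasp(g,R),R,.6,3)])
E
```

```text
[-0.00050503  0.04551349  0.10052018] 0.10180119699194204
[[320.0, 245.0], [320.0, 249.0], [320.0, 253.0], [320.0, 268.0]]
-0.002 0.001 0.153 0 0 0 0.6; -0.002 0.001 0.153 0 -0.001 0 0.6; 0 0 0.083 0 0 0 0.6; 0 0 0.084 0 0 0 0.6; 0 0 0.083 0 0 0 0.6
```

View pics/w0.png

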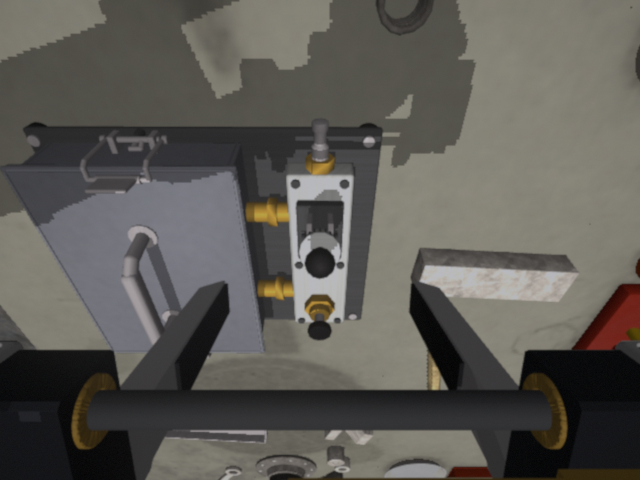

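The wrist view shows the knob at (320,262), collar at (320,247), on the predicted axis; the pose is right. Descending.

Emit:
carry_out:
  motion: "-0.002 0.001 0.153 0 0 0 0.6; -0.002 0.001 0.153 0 -0.001 0 0.6; 0 0 0.083 0 0 0 0.6; 0 0 0.084 0 0 0 0.6; 0 0 0.083 0 0 0 0.6; 0 0 0 0 0 0 0.6; 0 0 0 0 0 0 0; 0 0 0 0 0 0 0; 0 0 0 0 0 0 0; 0 0 0 0 0 0 0; 0 0 0 0 0 0 0; 0 0 0 0 0 0 0"

```text
time: 3.75
tool_pos: [0.6664, 0.112, 0.07]
ee_rot: [3.141, 0.421, 1.575]
wrist_force: [-3.1, 1.6, 5.3]
width: 0.0292
finger_force: 30.0
```

```bash
python3 - <<'E'
from h import *
s,c=np.sin(.42),np.cos(.42)
g=D(145,40+51*s,40+51*c); R=down(tilt=.42); p,Rm=pose()
print(R.inv().apply(p-atgrasp(g,R)), obs()['width'])
L=.0115; piv=D(145,40,40)
# from assumed pose: lift then arc by .84+.02
r=.051+L-robot.hold_point_z
W=[(p+R.apply([0,0,-L]),Rm,0,3)]
n=10; off=R.inv().apply(p+R.apply([0,0,-L])-piv)
for i in range(1,n+1):
    Q=Ro.from_rotvec([.85*i/n,0,0])*R
    W.append((piv+Q.apply(off),Ro.from_rotvec([.85*i/n,0,0])*Rm,0))
plan(W)
E
```

```text
[-0.00071624  0.00040817 -0.00029206] 0.02915138427338968
0 0 -0.019 0 0 0 0; 0 0 -0.019 0 0 0 0; 0 0 -0.019 0 0 0 0; -0.019 0 0.001 0 0.041 0 0; -0.018 0 0.001 0 0.04 0 0; -0.019 0 0.001 -0.001 0.041 0 0; -0.019 0 0.001 0 0.04 0 0; -0.018 0 0.001 0 0.041 0.001 0; -0.019 -0.001 0.001 0 0.041 0 0; -0.019 0 0.001 0 0.04 0 0; -0.018 0 0.001 0 0.041 0 0; -0.019 0 0.001 -0.001 0.04 0 0
-0.019 0 0.002 0 0.041 0 0
```

Emit:
carry_out:
  motion: "0 0 -0.019 0 0 0 0; 0 0 -0.019 0 0 0 0; 0 0 -0.019 0 0 0 0; 0 0 0 0 0 0 0; 0 0 0 0 0 0 0"

```text
time: 4.38
tool_pos: [0.6662, 0.116, 0.0789]
ee_rot: [-3.141, 0.421, 1.576]
wrist_force: [-2.7, -3.3, -4.5]
width: 0.0292
finger_force: 30.0
```

Emit:
carry_out:
  motion: "-0.019 0 0.001 0 0.041 0 0; -0.018 0 0.001 0 0.04 0 0; -0.019 0 0.001 0 0.041 0 0; -0.019 0 0.001 0 0.04 0 0; -0.018 0 0.001 0 0.041 0 0; -0.019 0 0.001 0 0.041 0 0; -0.019 0 0.001 0 0.04 0 0; -0.018 0 0.001 0 0.041 0 0; -0.019 0 0.001 0 0.04 0 0; -0.019 0 0.001 0 0.041 0 0; 0 0 0 0 0 0 0; 0 0 0 0 0 0 0"

```text
time: 5.88
tool_pos: [0.6665, 0.08, 0.079]
ee_rot: [3.141, -0.428, 1.577]
wrist_force: [-3.2, 0.1, -3.3]
width: 0.0305
finger_force: 3.0
```

```bash
python3 - <<'E'
from h import *
p,R=pose();g=p-R.apply([0,0,robot.hold_point_z]);piv=D(145,40,40);v=g-piv
print(v*1000,np.linalg.norm(v),np.arctan2(-v[1],v[2]), np.arctan2(*( -R.apply([0,0,-1])[1:])) )
E
```

```text
[  0.4642434  -27.26468025  56.10070425] 0.062376817233216184 0.4523812339353862 2.7136508638617194
```

Emit:
carry_out:
  motion: "0 0 0 0 0 0 0; 0 0 0 0 0 0 0; 0 0 0 0 0 0 0.5; 0 0 0 0 0 0 0.5; 0 0 0 0 0 0 0.5; 0 0 0 0 0 0 0.5"

```text
time: 6.62
tool_pos: [0.6675, 0.0799, 0.0798]
ee_rot: [3.139, -0.429, 1.577]
wrist_force: [-0.4, 1.4, -0.1]
width: 0.047
finger_force: 0.0
```

```bash
python3 - <<'E'
from h import *
p,R=pose()
plan([(p-R.apply([0,0,.11]),R,.5)])
E
```

```text
0 0 -0.183 0 0 0 0.5; 0 0 -0.184 0 0 0 0.5; 0 0 -0.183 0 0 0 0.5
```

Emit:
carry_out:
  motion: "0 0 -0.183 0 0 0 0.5; 0 0 -0.184 0 0 0 0.5; 0 0 -0.183 0 0 0 0.5; 0 0 0 0 0 0 0; 0 0 0 0 0 0 0; 0 0 0 0 0 0 0"

```text
time: 7.38
tool_pos: [0.666, 0.0351, 0.1766]
ee_rot: [-3.138, -0.431, 1.575]
wrist_force: [1.0, 0.7, -0.8]
width: 0.0205
finger_force: 0.0
```

```bash
python3 - <<'E'
from h import *
b=snap('side');a=snap('scene')
ims=[]
for s,(x0,y0) in ((b,(250,225)),(a,(235,195))):
    c=cv2.resize(s['pixels'][y0:y0+80,x0:x0+65,::-1],None,fx=6,fy=6,interpolation=cv2.INTER_CUBIC)
    st,ct=np.sin(.42),np.cos(.42)
    for r in (40,51,61,94):
        q=proj(s,D(145,40-r*st,40+r*ct))[0]; q=(q-[x0,y0]+.5)*6
        cv2.circle(c,tuple(int(v) for v in q),2,(0,0,255),-1)
    ims.append(c)
cv2.imwrite('pics/lev.png',np.hstack(ims))
R=down()
v=D(145,-62,74)
plan([(v+[0,0,.08],R,0),(v+[0,0,.012],R,0,2),(v+[0,0,-.0125],R,0,4)])
E
```

```text
-0.055 0 0.007 0 -0.051 0 0; -0.053 0.001 0.012 -0.001 -0.052 0 0; -0.052 0 0.018 0 -0.051 0 0; -0.05 0 0.024 0 -0.051 0 0; 0 0 0.17 0 0 0 0; 0 0 0.17 0 0 0 0; 0 0 0.031 0 0 0 0; 0 0 0.03 0 0 0 0; 0 0 0.031 0 0 0 0; -0.001 0 0.031 0 0 0 0
```

View pics/lev.png

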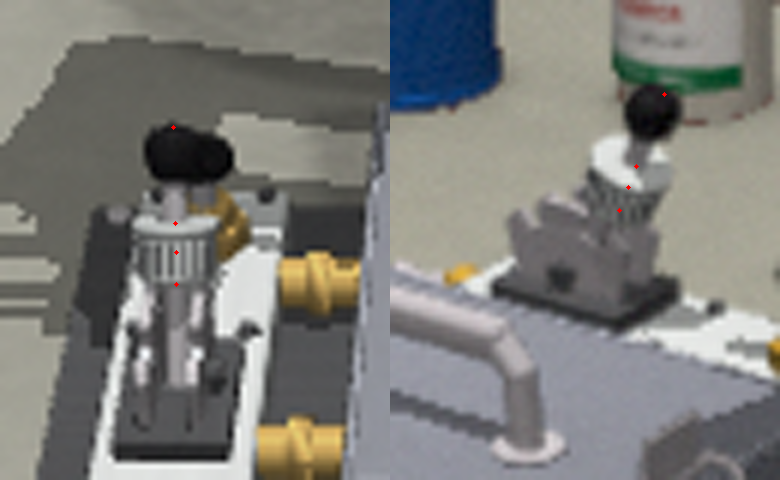

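Overlay: stem, knob and collar flange (177,228 left; 637,163 right) agree with shut lever and collar down. Now the vent plunger.

Emit:
carry_out:
  motion: "-0.055 0 0.007 0 -0.051 0 0; -0.053 0 0.012 0 -0.052 0 0; -0.052 0 0.018 0 -0.051 0 0; -0.05 0 0.024 0 -0.051 0 0; 0 0 0.17 0 0 0 0; 0 0 0.17 0 0 0 0; 0 0 0.031 0 0 0 0; 0 0 0.03 0 0 0 0; 0 0 0.031 0 0 0 0; 0 0 0.031 0 0 0 0; 0 0 0 0 0 0 0; 0 0 0 0 0 0 0"

```text
time: 8.98
tool_pos: [0.6683, -0.0034, 0.0666]
ee_rot: [3.137, -0.0, 1.576]
wrist_force: [-3.1, 0.7, 6.4]
width: 0.0005
finger_force: 3.4
```

Emit:
carry_out:
  motion: "0 0 0.015 0 0 0 0; 0 0 0.015 0 0 0 0; 0 0 0.015 0 0 0 0; 0 0 0 0 0 0 0; 0 0 0 0 0 0 0; 0 0 0 0 0 0 0"

```text
time: 9.72
tool_pos: [0.6684, -0.0033, 0.0621]
ee_rot: [3.135, 0.0, 1.576]
wrist_force: [-9.7, 1.0, 21.0]
width: 0.0005
finger_force: 10.0
```

```bash
python3 - <<'E'
from h import *
R=down(); v=pose()[0]
plan([(v+[0,0,.06],R,0),(D(0,-85,130),R,0),(D(0,-85,71),R,0,3)])
print()
plan([(D(0,-150,71),R,0,6),(D(0,-150,130),R,0,2)],start=(D(0,-85,71),R))
plan([(D(0,85,130),R,0),(D(0,85,71),R,0,3)],start=(D(0,-150,130),R))
plan([(D(0,150,71),R,0,6),(D(0,150,140),R,0,2)],start=(D(0,85,71),R))
E
```

```text
0 0.001 -0.15 0.002 0 0 0; 0 0 -0.15 0.001 0 0 0; -0.028 -0.183 -0.01 0 0 0 0; -0.028 -0.184 -0.01 0 0 0 0; -0.028 -0.183 -0.01 0 0 0 0; -0.028 -0.183 -0.009 0 0 0 0; 0 0 0.098 0 0 0 0; 0 0 0.098 0 0 0 0; 0 0 0.099 0 0 0 0

-0.054 0 0 0 0 0 0; -0.054 0 0 0 0 0 0; -0.054 0 0 0 0 0 0; -0.055 0 0 0 0 0 0; -0.054 0 0 0 0 0 0; -0.054 0 0 0 0 0 0; 0 0 -0.148 0 0 0 0; 0 0 -0.147 0 0 0 0
0.196 0 0 0 0 0 0; 0.196 0 0 0 0 0 0; 0.196 0 0 0 0 0 0; 0.195 0 0 0 0 0 0; 0.196 0 0 0 0 0 0; 0.196 0 0 0 0 0 0; 0 0 0.098 0 0 0 0; 0 0 0.099 0 0 0 0; 0 0 0.098 0 0 0 0
0.054 0 0 0 0 0 0; 0.054 0 0 0 0 0 0; 0.055 0 0 0 0 0 0; 0.054 0 0 0 0 0 0; 0.054 0 0 0 0 0 0; 0.054 0 0 0 0 0 0; 0 0 -0.173 0 0 0 0; 0 0 -0.172 0 0 0 0
```

Emit:
carry_out:
  motion: "0 0.001 -0.17 0.002 0 0 0; 0 0 -0.15 0.001 0 0 0; -0.028 -0.183 -0.01 0 0 0 0; -0.028 -0.184 -0.01 0 0 0 0; -0.028 -0.183 -0.01 0 0 0 0; -0.028 -0.183 -0.009 0 0 0 0; 0 0 0.098 0 0 0 0; 0 0 0.098 0 0 0 0; 0 0 0.085 0 0 0 0; 0 0 0 0 0 0 0; 0 0 0 0 0 0 0"

```text
time: 11.1
tool_pos: [0.5215, -0.0265, 0.0714]
ee_rot: [-3.137, 0.0, 1.576]
wrist_force: [0.9, 0.7, 0.0]
width: 0.0004
finger_force: 0.0
```

```bash
python3 - <<'E'
from h import *
print((pose()[0]-D(0,-85,71))*1000,obs()['wrist_force'])
E
```

```text
[-0.32604212 -0.1040889   0.43401353] [0.94982493 0.68041056 0.01582332]
```

Emit:
carry_out:
  motion: "-0.054 0 0 0 0 0 0; -0.054 0 0 0 0 0 0; -0.054 0 0 0 0 0 0; -0.055 0 0 0 0 0 0; -0.054 0 0 0 0 0 0; -0.054 0 0 0 0 0 0; 0 0 0 0 0 0 0; 0 0 -0.148 0 0 0 0; 0 0 -0.147 0 0 0 0; 0 0 0 0 0 0 0"

```text
time: 12.35
tool_pos: [0.5233, -0.0919, 0.1325]
ee_rot: [3.141, 0.001, 1.576]
wrist_force: [0.7, 0.4, 0.2]
width: 0.0001
finger_force: 0.0
```

Emit:
carry_out:
  motion: "0.196 0 0 0 0 0 0; 0.196 0 0 0 0 0 0; 0.196 0 0 0 0 0 0; 0.195 0 0 0 0 0 0; 0.196 0 0 0 0 0 0; 0.196 0 0 0 0 0 0; 0 0 0.098 0 0 0 0; 0 0 0.099 0 0 0 0; 0 0 0.098 0 0 0 0; 0 0 0 0 0 0 0"

```text
time: 13.6
tool_pos: [0.5173, 0.1432, 0.0672]
ee_rot: [-3.129, 0.001, 1.576]
wrist_force: [0.6, 0.2, -0.1]
width: 0.0004
finger_force: 0.0
```

Emit:
carry_out:
  motion: "0.054 0 0 0 0 0 0; 0.054 0 0 0 0 0 0; 0.055 0 0 0 0 0 0; 0.054 0 0 0 0 0 0; 0.054 0 0 0 0 0 0; 0.054 0 0 0 0 0 0; 0 0 0 0 0 0 0; 0 0 -0.173 0 0 0 0; 0 0 -0.172 0 0 0 0; 0 0 0 0 0 0 1; 0 0 0 0 0 0 1"

```text
time: 14.98
tool_pos: [0.5195, 0.2082, 0.1389]
ee_rot: [-3.135, 0.0, 1.576]
wrist_force: [-0.8, 0.5, -0.8]
width: 0.0167
finger_force: 0.0
```

```bash
python3 - <<'E'
from h import *
b=snap('side');a=snap('scene')
A=cv2.resize(a['pixels'][195:335,155:345,::-1],None,fx=2.1,fy=2.1,interpolation=cv2.INTER_CUBIC)
B=cv2.resize(b['pixels'][215:355,230:420,::-1],None,fx=2.1,fy=2.1,interpolation=cv2.INTER_CUBIC)
cv2.imwrite('pics/clips.png',np.hstack([A,B]))
R=down(); h=D(0,0,97)
plan([(atgrasp(h,R)+[0,0,.09],R,.6),(atgrasp(h,R),R,.6,3)])
E
```

```text
-0.187 0.002 -0.038 -0.001 0 0 0.6; -0.187 0.001 -0.038 -0.001 0 0 0.6; -0.187 0.002 -0.037 -0.001 0 0 0.6; -0.187 0.002 -0.038 -0.001 0 0 0.6; 0 0 0.15 0 0 0 0.6; 0 0 0.15 0 0 0 0.6; 0 0 0.15 0 0 0 0.6
```

View pics/clips.png

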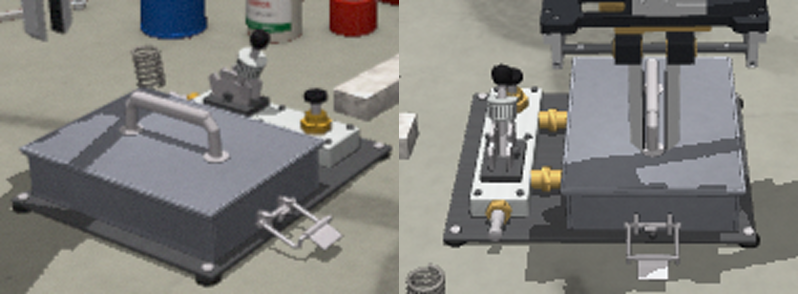

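Both clips lie open (right at 320,235, left at 652,262) and the lid is still seated. Grasping the handle.

Emit:
carry_out:
  motion: "-0.187 0.002 -0.038 -0.001 0 0 0.6; -0.187 0.001 -0.038 -0.001 0 0 0.6; -0.187 0.002 -0.037 -0.001 0 0 0.6; -0.187 0.002 -0.038 -0.001 0 0 0.6; 0 0 0.15 0 0 0 0.6; 0 0 0.15 0 0 0 0.6; 0 0 0.15 0 0 0 0.6; 0 0 0 0 0 0 0.6; 0 0 0 0 0 0 0; 0 0 0 0 0 0 0; 0 0 0 0 0 0 0; 0 0 0 0 0 0 0"

```text
time: 16.58
tool_pos: [0.5229, 0.059, 0.0807]
ee_rot: [3.137, -0.0, 1.576]
wrist_force: [-0.3, -0.4, 0.4]
width: 0.0198
finger_force: 0.0
```

Emit:
carry_out:
  motion: "0 0 0 0 0 0 0; 0 0 0 0 0 0 0; 0 0 -0.02 0 0 0 0; 0 0 -0.04 0 0 0 0; 0 0 -0.06 0 0 0 0; 0 0 -0.1 0 0 0 0; 0 0 -0.1 0 0 0 0; 0 0 -0.1 0 0 0 0; 0 0 0 0 0 0 0"

```text
time: 17.7
tool_pos: [0.5238, 0.0589, 0.1667]
ee_rot: [3.133, -0.0, 1.576]
wrist_force: [-0.4, 0.2, -4.9]
width: 0.0117
finger_force: 30.0
```

```bash
python3 - <<'E'
from h import *
R=down(); p=pose()[0]; print((p-D(0,0,97-19))*1000)
q=D(-10,320,42-18.8+3); t=np.r_[q[:2],p[2]]
plan([(t,R,0),(q+[0,0,.02],R,0),(q,R,0,4)],vmax=.035)
E
```

```text
[ 2.53707646  0.39002138 88.7056584 ]
0.16 -0.006 0 0 0 0 0; 0.16 -0.007 0 0.001 0 0 0; 0.159 -0.006 0 0 0 0 0; 0.16 -0.007 0 0.001 0 0 0; 0.16 -0.006 0 0 0 0 0; 0.16 -0.006 0 0 0 0 0; 0.16 -0.007 0 0.001 0 0 0; 0.159 -0.006 0 0 0 0 0; 0.16 -0.006 0 0.001 0 0 0; 0.16 -0.007 0 0 0 0 0; 0 0 0.151 0 0 0 0; 0 0 0.15 0 0 0 0
0 0 0.151 0 0 0 0; 0 0 0.151 0 0 0 0; 0 0 0.025 0 0 0 0; 0 0 0.025 0 0 0 0; 0 0 0.025 0 0 0 0; 0 0 0.025 0 0 0 0
```

Emit:
carry_out:
  motion: "0.16 -0.006 0 0 0 0 0; 0.16 -0.007 0 0.001 0 0 0; 0.159 -0.006 0 0 0 0 0; 0.16 -0.007 0 0.001 0 0 0; 0.16 -0.006 0 0 0 0 0; 0.16 -0.006 0 0 0 0 0; 0.16 -0.007 0 0.001 0 0 0; 0.159 -0.006 0 0 0 0 0; 0.16 -0.006 0 0.001 0 0 0; 0.16 -0.007 0 0 0 0 0; 0 0 0.151 0 0 0 0; 0 0 0.15 0 0 0 0"

```text
time: 19.2
tool_pos: [0.507, 0.3789, 0.102]
ee_rot: [-3.135, 0.001, 1.577]
wrist_force: [-0.0, -0.0, -5.6]
width: 0.0118
finger_force: 30.0
```

Emit:
carry_out:
  motion: "0 0 0.151 0 0 0 0; 0 0 0.1 0 0 0 0; 0 0 0.05 0 0 0 0; 0 0 0.025 0 0 0 0; 0 0 0.02 0 0 0 0; 0 0 0 0 0 0 0; 0 0 0 0 0 0 0"

```text
time: 20.08
tool_pos: [0.5075, 0.3787, 0.0355]
ee_rot: [-3.138, -0.001, 1.576]
wrist_force: [0.0, -0.8, -4.0]
width: 0.0116
finger_force: 30.0
```

Emit:
carry_out:
  motion: "0 0 0.015 0 0 0 0; 0 0 0.015 0 0 0 0; 0 0 0 0 0 0 0; 0 0 0 0 0 0 0"

```text
time: 20.58
tool_pos: [0.5073, 0.3787, 0.0303]
ee_rot: [-3.137, -0.001, 1.576]
wrist_force: [-4.0, -2.6, 6.2]
width: 0.0115
finger_force: 30.0
```

```bash
python3 - <<'E'
from h import *
R=down(); p=pose()[0]
plan([(p+[0,0,.13],R,.5),(D(0,-60,230),R,.5)],vmax=.05)
E
```

```text
0 -0.001 -0.217 -0.001 0 0 0.5; 0 0 -0.216 0 0 0 0.5; 0 -0.001 -0.217 -0.001 0 0 0.5; -0.238 0.008 -0.044 0 0 0 0.5; -0.237 0.007 -0.043 0 0 0 0.5; -0.238 0.008 -0.044 0 0 0 0.5; -0.237 0.008 -0.044 0 0 0 0.5; -0.238 0.008 -0.044 0 0 0 0.5; -0.237 0.007 -0.043 0 0 0 0.5; -0.238 0.008 -0.044 0 0 0 0.5; -0.237 0.008 -0.044 0 0 0 0.5
```

Emit:
carry_out:
  motion: "0 0 0 0 0 0 0.5; 0 0 0 0 0 0 0.5; 0 0 0 0 0 0 0.5; 0 0 0 0 0 0 0.5; 0 0 -0.1 0 0 0 0.5; 0 0 -0.2 0 0 0 0.5; 0 0 -0.217 0 0 0 0.5; 0 0 -0.15 0 0 0 0.5"

```text
time: 21.58
tool_pos: [0.5087, 0.379, 0.1667]
ee_rot: [-3.141, -0.003, 1.576]
wrist_force: [0.9, -0.5, 0.5]
width: 0.0469
finger_force: 0.0
```

Emit:
carry_out:
  motion: "-0.238 0.008 -0.044 0 0 0 0.5; -0.237 0.007 -0.043 0 0 0 0.5; -0.238 0.008 -0.044 0 0 0 0.5; -0.237 0.008 -0.044 0 0 0 0.5; -0.238 0.008 -0.044 0 0 0 0.5; -0.237 0.007 -0.043 0 0 0 0.5; -0.238 0.008 -0.044 0 0 0 0.5; -0.237 0.008 -0.044 0 0 0 0.5; 0 0 0 0 0 0 0.5; 0 0 0 0 0 0 0.5"

```text
time: 22.82
tool_pos: [0.5226, -0.0011, 0.2329]
ee_rot: [-3.138, -0.001, 1.576]
wrist_force: [-0.4, 0.6, 0.2]
width: 0.0471
finger_force: 0.0
```

```bash
python3 - <<'E'
from h import *
print(pose()[0])
snap('wrist','w1.png')
s=snap('side'); print(proj(s,[[.507,.379,.047]]))
E
```

```text
[ 0.52256833 -0.00105524  0.23290257]
[[358.96042883 392.19382044]]
```

View pics/w1.png

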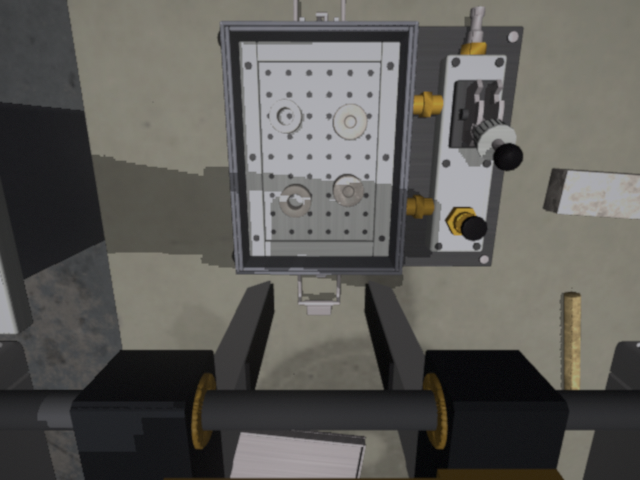

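Four followers stand at pixels (286,116), (350,121), (296,199), (348,190). Refine with Hough and pick with the fingers closing along y.

```bash
cat >> h.py <<'E'
def followers(s,z=.037):
    g=cv2.medianBlur(cv2.cvtColor(s['pixels'],cv2.COLOR_RGB2GRAY),3)
    g=cv2.resize(g,None,fx=3,fy=3,interpolation=cv2.INTER_CUBIC)
    zc=(np.array(s['R'])@D(0,0,z*1000)+s['t'])[2]; r=s['fx']*.016/zc*3
    c=cv2.HoughCircles(g,cv2.HOUGH_GRADIENT,1.5,minDist=r*1.5,param1=100,param2=22,minRadius=int(r*.88),maxRadius=int(r*1.15))
    out=[]
    for u,v,rr in (c[0] if c is not None else []):
        u,v=(u+.5)/3-.5,(v+.5)/3-.5; P=ray(s,u,v,z); d=P-D(0,0,0); 
        if abs(d[0])<.066 and abs(d[1])<.096: out.append((P.round(4),(d*1000)[:2].round(1),(round(float(u)),round(float(v))),round(float(rr/3*zc/s['fx']*2000),1)))
    return out
E
python3 - <<'E'
from h import *
s=snap('wrist')
for f in followers(s): print(*f)
print('manual');
for q in [(286,116),(350,121),(296,199),(348,190)]: print(ray(s,*q,.037))
R=down(yaw=DA)
f=ray(s,350,121,.037)
plan([(np.r_[f[:2],.12],R,.55),],wmax=9)
E
```

```text
[0.5505 0.0925 0.037 ] [29.2 34. ] (350, 123) 35.8
[0.5499 0.0289 0.037 ] [ 28.7 -29.6] (348, 190) 31.4
[0.4975 0.017  0.037 ] [-23.8 -41.6] (295, 201) 29.0
[0.4894 0.0971 0.037 ] [-31.9  38.5] (286, 117) 29.1
[0.4633 0.0722 0.037 ] [-58.   13.7] (259, 144) 30.5
[0.5767 0.0716 0.037 ] [55.4 13. ] (377, 146) 34.8
manual
[0.4894522  0.09837261 0.037     ]
[0.55007663 0.09426101 0.037     ]
[0.49807833 0.01941084 0.037     ]
[0.55001776 0.02882315 0.037     ]
0.043 0.013 0.051 0 0 0.068 0.55; 0.044 0.007 0.051 0 0 0.068 0.55; 0.045 0.001 0.051 -0.001 0.001 0.069 0.55; 0.044 -0.006 0.05 0 0 0.068 0.55; 0.043 -0.012 0.051 0 0 0.068 0.55; 0.041 -0.018 0.051 0 0 0.068 0.55; 0.038 -0.024 0.051 0 0 0.069 0.55; 0.034 -0.029 0.051 -0.001 0 0.068 0.55; 0.029 -0.034 0.051 0 0.001 0.068 0.55; 0.025 -0.037 0.051 0 0 0.068 0.55; 0.019 -0.041 0.051 0 0 0.069 0.55
```

Emit:
carry_out:
  motion: "0.043 0.013 0.051 0 0 0.068 0.55; 0.044 0.007 0.051 0 0 0.068 0.55; 0.045 0.001 0.051 0 0 0.069 0.55; 0.044 -0.006 0.05 0 0 0.068 0.55; 0.043 -0.012 0.051 0 0 0.068 0.55; 0.041 -0.018 0.051 0 0 0.068 0.55; 0.038 -0.024 0.051 0 0 0.069 0.55; 0.034 -0.029 0.051 0 0 0.068 0.55; 0.029 -0.034 0.051 0 0 0.068 0.55; 0.025 -0.037 0.051 0 0 0.068 0.55; 0.019 -0.041 0.051 0 0 0.069 0.55; 0 0 0 0 0 0 0.55"

```text
time: 24.48
tool_pos: [0.5492, 0.0944, 0.1185]
ee_rot: [-3.141, 0.008, 0.008]
wrist_force: [0.3, 0.2, -0.0]
width: 0.0521
finger_force: 0.0
```

```bash
python3 - <<'E'
from h import *
p,R=pose(); print(p,obs()['width'])
R=down(yaw=DA)
plan([(np.array([.5503,.0935,.018]),R,.55)],vmax=.03)
t=np.array([.475-.070,-.342,.018+.0])
# after grasp: lift to .10 and go to tray slot at z .10, then down to .03
plan([(np.array([.5503,.0935,.11]),R,0,3),(np.r_[.545,-.335,.11],R,0)],start=(np.array([.5503,.0935,.018]),R),vmax=.05)
E
```

```text
[0.54915332 0.09436168 0.11849826] 0.05209909066902534
0.002 0.001 0.126 0 0.001 0 0.55; 0.003 0.001 0.125 0 0.001 0 0.55; 0.002 0.001 0.126 0 0.001 0.001 0.55; 0.001 0.001 0.125 0 0.001 0 0.55
0 0 -0.153 0 0 0 0; 0 0 -0.154 0 0 0 0; 0 0 -0.153 0 0 0 0; -0.004 0.238 0 0 0 0 0; -0.005 0.238 0 0 0 0 0; -0.004 0.238 0 0 0 0 0; -0.004 0.238 0 0 0 0 0; -0.005 0.238 0 0 0 0 0; -0.004 0.238 0 0 0 0 0; -0.005 0.238 0 0 0 0 0; -0.004 0.238 0 0 0 0 0; -0.004 0.238 0 0 0 0 0
```

Emit:
carry_out:
  motion: "0.002 0.001 0.126 0 0.001 0 0.55; 0.003 0.001 0.125 0 0.001 0 0.55; 0.002 0.001 0.126 0 0.001 0 0.55; 0.001 0.001 0.125 0 0.001 0 0.55; 0 0 0 0 0 0 0.55; 0 0 0 0 0 0 0; 0 0 0 0 0 0 0; 0 0 0 0 0 0 0; 0 0 0 0 0 0 0; 0 0 0 0 0 0 0"

```text
time: 25.72
tool_pos: [0.5528, 0.0922, 0.0211]
ee_rot: [-3.141, -0.006, 0.003]
wrist_force: [-1.5, 0.5, 6.0]
width: 0.032
finger_force: 30.0
```

Emit:
carry_out:
  motion: "0 0 -0.1 0 0 0 0; 0 0 -0.2 0 0 0 0; 0 0 -0.16 0 0 0 0; 0 0 0 0 0 0 0"

```text
time: 26.22
tool_pos: [0.5532, 0.0921, 0.1142]
ee_rot: [-3.141, -0.009, 0.003]
wrist_force: [-0.1, -0.8, -0.5]
width: 0.0315
finger_force: 30.0
```

Emit:
carry_out:
  motion: "-0.077 0.238 -0.02 0 0 0 0; -0.077 0.238 -0.02 0 0 0 0; -0.077 0.238 -0.02 0 0 0 0; -0.077 0.238 -0.02 0 0 0 0; -0.077 0.238 -0.02 0 0 0 0; -0.077 0.238 -0.02 0 0 0 0; -0.077 0.238 -0.02 0 0 0 0; -0.077 0.238 -0.02 0 0 0 0; -0.077 0.238 -0.02 0 0 0 0; 0 0 0 0 0 0 0; 0 0 0 0 0 0 0"

```text
time: 27.6
tool_pos: [0.4133, -0.3357, 0.1448]
ee_rot: [-3.138, -0.001, 0.003]
wrist_force: [-0.6, -0.1, -0.4]
width: 0.0317
finger_force: 30.0
```

```bash
python3 - <<'E'
from h import *
print(pose()[0],obs()['width'])
s=snap('wrist','w2.png')
print(proj(s,[[.475+a,-.342+b,.016] for a,b in((-.1,.05),(.1,.05),(.1,-.05),(-.1,-.05))]).round().tolist())
E
```

```text
[ 0.4132639  -0.33572306  0.14478788] 0.03167631355884711
[[271.0, 276.0], [261.0, 19.0], [399.0, 19.0], [385.0, 277.0]]
```

View pics/w2.png

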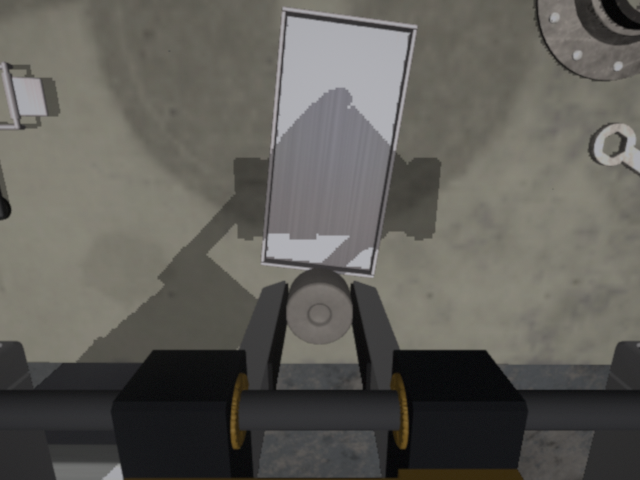

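Tray corners at (283,9), (416,26), (374,275), (262,264); follower held.

```bash
python3 - <<'E'
from h import *
s=snap('wrist'); c=np.array([ray(s,*q,.016) for q in [(283,9),(416,26),(374,275),(262,264)]]); print(c.round(3).tolist())
m=c.mean(0); ax=(c[0]+c[1]-c[2]-c[3])/2; print(m,np.linalg.norm(ax),np.linalg.norm(c[0]-c[1])); u=ax/np.linalg.norm(ax); th=np.arctan2(u[1],u[0]); print(th)
json.dump([*m[:2].tolist(),float(th)],open('tray.json','w'))
sl=[m+u*d for d in(.066,.022,-.022,-.066)]; print(np.round(sl,4).tolist())
R=down(yaw=th)
plan([(np.r_[sl[0][:2],.06],R,0),(np.r_[sl[0][:2],.012],R,0,3)])
E
```

```text
[[0.582, -0.307, 0.016], [0.571, -0.405, 0.016], [0.377, -0.382, 0.016], [0.387, -0.285, 0.016]]
[ 0.47919139 -0.34474716  0.016     ] 0.19637969362979502 0.09773998895804446
-0.11458757609986456
[[0.5448, -0.3523, 0.016], [0.501, -0.3473, 0.016], [0.4573, -0.3422, 0.016], [0.4136, -0.3372, 0.016]]
0.163 0.022 0.107 0 0 0.014 0; 0.164 0.018 0.108 -0.001 0 0.014 0; 0.164 0.012 0.107 0 -0.001 0.015 0; 0.165 0.008 0.107 0 0 0.014 0; 0 0 0.08 0 0 0 0; 0 0 0.08 0 0 0 0; 0 0 0.08 0 0 0 0
```

Emit:
carry_out:
  motion: "0.163 0.022 0.107 0 0 0.014 0; 0.164 0.018 0.108 0 0 0.014 0; 0.164 0.012 0.107 0 0 0.015 0; 0.165 0.008 0.107 0 0 0.014 0; 0 0 0.08 0 0 0 0; 0 0 0.08 0 0 0 0; 0 0 0.08 0 0 0 0; 0 0 0 0 0 0 0; 0 0 0 0 0 0 0"

```text
time: 28.82
tool_pos: [0.545, -0.3546, 0.0144]
ee_rot: [3.141, -0.004, -0.117]
wrist_force: [0.6, 0.1, -0.3]
width: 0.0319
finger_force: 30.0
```

Emit:
carry_out:
  motion: "0 0 0.012 0 0 0 0; 0 0 0 0 0 0 0.48; 0 0 0 0 0 0 0.48; 0 0 0 0 0 0 0.48; 0 0 -0.15 0 0 0 0.48; 0 0 -0.2 0 0 0 0.5; 0 0 -0.15 0 0 0 0.5; 0 0 0 0 0 0 0.5"

```text
time: 29.82
tool_pos: [0.5464, -0.3555, 0.1149]
ee_rot: [3.138, -0.009, -0.116]
wrist_force: [-0.1, 0.8, -0.4]
width: 0.0472
finger_force: 0.0
```

```bash
python3 - <<'E'
from h import *
R=down(yaw=DA)
plan([(D(-70,0,230),R,.55)],vmax=.055)
E
```

```text
-0.088 -0.25 -0.074 0 -0.001 -0.007 0.55; -0.085 -0.251 -0.073 0 0 -0.008 0.55; -0.081 -0.252 -0.073 0.001 -0.001 -0.007 0.55; -0.077 -0.253 -0.073 0 0 -0.007 0.55; -0.073 -0.255 -0.073 0 -0.001 -0.007 0.55; -0.07 -0.256 -0.072 0 0 -0.008 0.55; -0.066 -0.257 -0.073 0.001 -0.001 -0.007 0.55; -0.061 -0.258 -0.072 0 0 -0.007 0.55
```

Emit:
carry_out:
  motion: "-0.088 -0.25 -0.074 0 0 -0.007 0.55; -0.085 -0.251 -0.073 0 0 -0.008 0.55; -0.081 -0.252 -0.073 0 -0.001 -0.007 0.55; -0.077 -0.253 -0.073 0 0 -0.007 0.55; -0.073 -0.255 -0.073 0 -0.001 -0.007 0.55; -0.07 -0.256 -0.072 0 0 -0.008 0.55; -0.066 -0.257 -0.073 0 -0.001 -0.007 0.55; -0.061 -0.258 -0.072 0 0 -0.007 0.55; 0 0 0 0 0 0 0.55; 0 0 0 0 0 0 0.55"

```text
time: 31.08
tool_pos: [0.4497, 0.0588, 0.2261]
ee_rot: [3.141, 0.006, 0.005]
wrist_force: [0.0, 0.8, 0.6]
width: 0.0516
finger_force: 0.0
```

```bash
python3 - <<'E'
from h import *
s=snap('wrist','w3.png'); print(pose()[0])
for f in followers(s): print(*f)
print(proj(s,[[.55,.029,.037],[.4977,.0185,.037],[.4894,.0975,.037]]).round())
E
```

```text
[0.44977224 0.05836775 0.2260553 ]
[0.4984 0.0171 0.037 ] [-22.9 -41.5] (363, 168) 32.7
[0.5503 0.0265 0.037 ] [ 29. -32.] (355, 111) 36.0
[0.4889 0.0983 0.037 ] [-32.4  39.8] (279, 178) 29.6
[0.4963 0.144  0.037 ] [-25.   85.5] (232, 170) 32.9
[[353. 112.]
 [362. 169.]
 [280. 177.]]
```

View pics/w3.png

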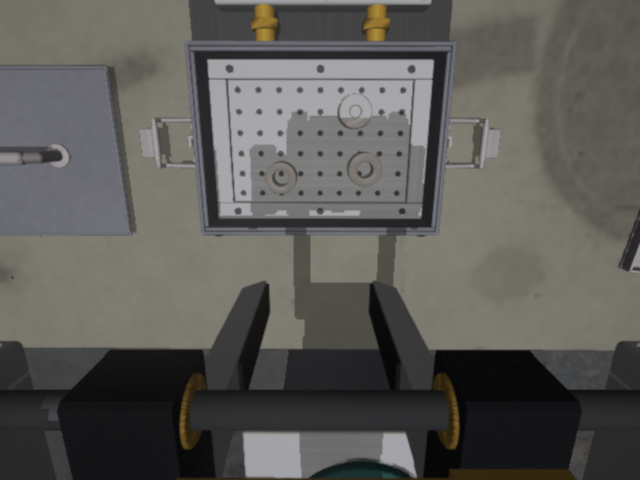

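Three left at (355,111), (364,169), (280,177), unmoved; lid lying flat at left.

```bash
python3 - <<'E'
from h import *
R=down(yaw=DA); f=np.array([.5500,.0280,0])
plan([(f+[0,0,.10],R,.55),(f+[0,0,.019],R,.55,3)])
T=json.load(open('tray.json'));u=np.array([np.cos(T[2]),np.sin(T[2])]);Rt=down(yaw=T[2])
for k,(q,fx) in enumerate([(.022,f),(-.022,[.498,.018,0]),(-.066,[.489,.098,0])]):
    q=np.r_[np.array(T[:2])+u*q,0]; fx=np.array(fx)
    plan([(fx+[0,0,.10],R,0,3),(q+[0,0,.08],Rt,0),(q+[0,0,.012],Rt,0,3)],start=(fx+[0,0,.019],R),vmax=.05)
E
```

```text
0.126 0.038 0.157 0 0.001 0 0.55; 0.126 0.039 0.157 0 0 0 0.55; 0.126 0.038 0.157 0 0.001 -0.001 0.55; 0.125 0.039 0.157 0 0.001 0 0.55; 0 0 0.135 0 0 0 0.55; 0 0 0.135 0 0 0 0.55; 0 0 0.135 0 0 0 0.55
0 0 -0.135 0 0 0 0; 0 0 -0.135 0 0 0 0; 0 0 -0.135 0 0 0 0; -0.032 0.234 0.013 0 0 0.007 0; -0.029 0.235 0.012 0 0 0.007 0; -0.025 0.235 0.013 0 0 0.008 0; -0.021 0.236 0.012 0 0 0.007 0; -0.018 0.236 0.013 0 0 0.007 0; -0.014 0.236 0.012 0 0 0.007 0; -0.011 0.236 0.013 0 0 0.007 0; -0.007 0.237 0.012 0 0 0.008 0; 0 0 0.113 0 0 0 0
0 0 0.114 0 0 0 0; 0 0 0.113 0 0 0 0
0 0 -0.135 0 0 0 0; 0 0 -0.135 0 0 0 0; 0 0 -0.135 0 0 0 0; -0.027 0.225 0.013 0 0 0.007 0; -0.023 0.225 0.012 0 0 0.007 0; -0.02 0.226 0.013 0 0 0.008 0; -0.017 0.226 0.012 0 0 0.007 0; -0.013 0.226 0.013 0 0 0.007 0; -0.009 0.227 0.012 0 0 0.007 0; -0.007 0.226 0.013 0 0 0.007 0; -0.003 0.227 0.012 0 0 0.008 0; 0 0 0.113 0 0 0 0
0 0 0.114 0 0 0 0; 0 0 0.113 0 0 0 0
0 0 -0.135 0 0 0 0; 0 0 -0.135 0 0 0 0; 0 0 -0.135 0 0 0 0; -0.043 0.242 0.011 0 0 0.006 0; -0.041 0.242 0.011 0 0 0.007 0; -0.036 0.242 0.011 0 0 0.006 0; -0.034 0.243 0.011 0 0 0.007 0; -0.03 0.244 0.012 0 0 0.006 0; -0.027 0.244 0.011 0 0 0.006 0; -0.024 0.244 0.011 0 0 0.007 0; -0.021 0.244 0.011 0 0 0.006 0; -0.017 0.245 0.011 0 0 0.007 0
0 0 0.113 0 0 0 0; 0 0 0.114 0 0 0 0; 0 0 0.113 0 0 0 0
```

Emit:
carry_out:
  motion: "0.126 0.038 0.157 0 0.001 0 0.55; 0.126 0.039 0.157 0 0 0 0.55; 0.126 0.038 0.157 0 0.001 0 0.55; 0.125 0.039 0.157 0 0.001 0 0.55; 0 0 0 0 0 0 0.55; 0 0 0.135 0 0 0 0.55; 0 0 0.135 0 0 0 0.55; 0 0 0.135 0 0 0 0.55; 0 0 0 0 0 0 0.55; 0 0 0 0 0 0 0; 0 0 0 0 0 0 0; 0 0 0 0 0 0 0"

```text
time: 32.62
tool_pos: [0.5522, 0.0286, 0.0229]
ee_rot: [3.141, -0.006, 0.005]
wrist_force: [-0.5, -1.2, 3.9]
width: 0.03
finger_force: 30.0
```

Emit:
carry_out:
  motion: "0 0 0 0 0 0 0; 0 0 0 0 0 0 0; 0 0 -0.1 0 0 0 0; 0 0 -0.135 0 0 0 0; 0 0 -0.17 0 0 0 0; 0 0 0 0 0 0 0"

```text
time: 33.38
tool_pos: [0.5528, 0.0291, 0.1049]
ee_rot: [-3.141, -0.01, 0.005]
wrist_force: [0.5, 0.6, -0.9]
width: 0.0297
finger_force: 30.0
```

Emit:
carry_out:
  motion: "-0.032 0.234 0.013 0 0 0.007 0; -0.029 0.235 0.012 0 0 0.007 0; -0.025 0.235 0.013 0 0 0.008 0; -0.021 0.236 0.012 0 0 0.007 0; -0.018 0.236 0.013 0 0 0.007 0; -0.014 0.236 0.012 0 0 0.007 0; -0.011 0.236 0.013 0 0 0.007 0; -0.007 0.237 0.012 0 0 0.008 0; 0 0 0 0 0 0 0; 0 0 0 0 0 0 0"

```text
time: 34.62
tool_pos: [0.5008, -0.3452, 0.0797]
ee_rot: [-3.138, -0.0, -0.116]
wrist_force: [-0.1, 0.8, -0.3]
width: 0.0294
finger_force: 30.0
```

Emit:
carry_out:
  motion: "0 0.005 0.113 0 0 0 0; 0 0.005 0.113 0 0 0 0; 0 0 0.1 0 0 0 0; 0 0 0 0 0 0 0; 0 0 0 0 0 0 0; 0 0 0 0 0 0 0.48; 0 0 0 0 0 0 0.48; 0 0 0 0 0 0 0.48; 0 0 -0.15 0 0 0 0.48; 0 0 -0.2 0 0 0 0.5; 0 0 -0.15 0 0 0 0.5; 0 0 0 0 0 0 0.5"

```text
time: 36.12
tool_pos: [0.5028, -0.3498, 0.1202]
ee_rot: [3.138, -0.009, -0.116]
wrist_force: [0.6, 0.6, 0.6]
width: 0.0468
finger_force: 0.0
```

```bash
python3 - <<'E'
from h import *
R=down(yaw=DA)
plan([(D(-70,0,230),R,.55)],vmax=.055)
E
```

```text
-0.061 -0.249 -0.07 0 -0.001 -0.007 0.55; -0.057 -0.25 -0.07 0 0 -0.008 0.55; -0.054 -0.251 -0.07 0.001 -0.001 -0.007 0.55; -0.049 -0.252 -0.069 0 0 -0.007 0.55; -0.046 -0.253 -0.069 0 -0.001 -0.007 0.55; -0.043 -0.253 -0.069 0 0 -0.008 0.55; -0.038 -0.254 -0.07 0.001 -0.001 -0.007 0.55; -0.035 -0.255 -0.068 0 0 -0.007 0.55
```

Emit:
carry_out:
  motion: "-0.061 -0.249 -0.07 0 -0.001 -0.007 0.55; -0.057 -0.25 -0.07 0 0 -0.008 0.55; -0.054 -0.251 -0.07 0 -0.001 -0.007 0.55; -0.049 -0.252 -0.069 0 0 -0.007 0.55; -0.046 -0.253 -0.069 0 -0.001 -0.007 0.55; -0.043 -0.253 -0.069 0 0 -0.008 0.55; -0.038 -0.254 -0.07 0 -0.001 -0.007 0.55; -0.035 -0.255 -0.068 0 0 -0.007 0.55; 0 0 0 0 0 0 0.55; 0 0 0 0 0 0 0.55"

```text
time: 37.38
tool_pos: [0.4497, 0.0589, 0.2263]
ee_rot: [-3.141, 0.008, 0.005]
wrist_force: [0.0, -0.0, -1.2]
width: 0.0513
finger_force: 0.0
```

```bash
python3 - <<'E'
from h import *
s=snap('wrist','w4.png'); print(pose()[0])
for f in followers(s): print(*f)
R=down(yaw=DA); f=np.array([.498,.018,0])
plan([(f+[0,0,.10],R,.55),(f+[0,0,.019],R,.55,3)])
E
```

```text
[0.44974111 0.05836622 0.22626628]
[0.5216 0.1307 0.037 ] [ 0.3 72.2] (244, 142) 28.7
[0.497  0.0157 0.037 ] [-24.3 -42.8] (365, 169) 36.0
0.061 0.051 0.157 0 0.001 0 0.55; 0.061 0.051 0.158 0 0.001 0 0.55; 0.061 0.05 0.157 0 0.001 -0.001 0.55; 0.06 0.051 0.158 0 0.001 0 0.55; 0 0 0.135 0 0 0 0.55; 0 0 0.135 0 0 0 0.55; 0 0 0.135 0 0 0 0.55
```

```bash
python3 -c "
import cv2;a=cv2.imread('pics/w4.png');cv2.imwrite('pics/w4c.png',cv2.resize(a[30:250,180:470],None,fx=2,fy=2,interpolation=cv2.INTER_CUBIC))"
```

```text
(no output)
```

View pics/w4c.png

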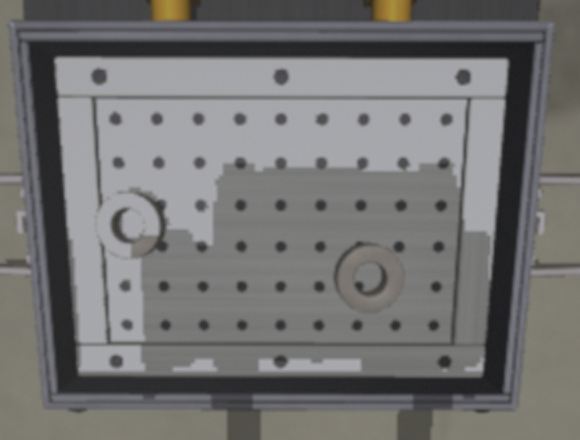

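One follower was knocked against the left frame, now at (244,142) = dryer (0,72); the other unmoved at (365,169). Take the unmoved one first.

Emit:
carry_out:
  motion: "0.061 0.051 0.157 0 0.001 0 0.55; 0.061 0.051 0.158 0 0.001 0 0.55; 0.061 0.052 0.157 0 0.001 0 0.55; 0.06 0.053 0.158 0 0.001 0 0.55; 0 0 0 0 0 0 0.55; -0.004 0 0.135 0 0 0 0.55; -0.003 0 0.135 0 0 0 0.55; -0.003 0 0.135 0 0 0 0.55; 0 0 0 0 0 0 0.55; 0 0 0 0 0 0 0; 0 0 0 0 0 0 0; 0 0 0 0 0 0 0"

```text
time: 38.92
tool_pos: [0.4983, 0.0179, 0.0226]
ee_rot: [-3.141, -0.006, 0.005]
wrist_force: [-0.7, -0.7, 4.7]
width: 0.0311
finger_force: 30.0
```

Emit:
carry_out:
  motion: "0 0 0 0 0 0 0; 0 0 0 0 0 0 0; 0 0 -0.1 0 0 0 0; 0 0 -0.135 0 0 0 0; 0 0 -0.17 0 0 0 0; 0 0 0 0 0 0 0"

```text
time: 39.67
tool_pos: [0.4988, 0.0182, 0.1045]
ee_rot: [-3.141, -0.009, 0.005]
wrist_force: [-0.4, -1.1, -1.8]
width: 0.0315
finger_force: 30.0
```

Emit:
carry_out:
  motion: "-0.027 0.225 0.013 0 0 0.007 0; -0.023 0.225 0.012 0 0 0.007 0; -0.02 0.226 0.013 0 0 0.008 0; -0.017 0.226 0.012 0 0 0.007 0; -0.013 0.226 0.013 0 0 0.007 0; -0.009 0.227 0.012 0 0 0.007 0; -0.007 0.226 0.013 0 0 0.007 0; -0.003 0.227 0.012 0 0 0.008 0; 0 0 0 0 0 0 0; 0 0 0 0 0 0 0"

```text
time: 40.92
tool_pos: [0.4551, -0.3409, 0.0793]
ee_rot: [-3.137, -0.0, -0.116]
wrist_force: [-0.9, 0.2, -0.3]
width: 0.0314
finger_force: 30.0
```

Lower, release, and return to the box for the last one (closing along x).

Emit:
carry_out:
  motion: "0.003 0.003 0.113 0 0 0 0; 0.003 0.003 0.113 0 0 0 0; 0 0 0.1 0 0 0 0; 0 0 0 0 0 0 0; 0 0 0 0 0 0 0; 0 0 0 0 0 0 0.48; 0 0 0 0 0 0 0.48; 0 0 0 0 0 0 0.48; 0 0 -0.15 0 0 0 0.48; 0 0 -0.2 0 0 0 0.5; 0 0 -0.15 0 0 0 0.5; 0 0 0 0 0 0 0.5"

```text
time: 42.42
tool_pos: [0.4583, -0.345, 0.1194]
ee_rot: [3.139, -0.009, -0.116]
wrist_force: [0.1, 1.0, -0.5]
width: 0.0469
finger_force: 0.0
```

```bash
python3 - <<'E'
from h import *
p,_=pose(); print(p)
plan([(D(0,0,220),down(),.55)],vmax=.055)
E
```

```text
[ 0.45828814 -0.34499092  0.11940331]
0.006 -0.157 -0.039 0 0 -0.062 0.55; 0.027 -0.155 -0.039 0.001 0 -0.062 0.55; 0.046 -0.15 -0.039 0 0 -0.063 0.55; 0.066 -0.142 -0.039 0 -0.001 -0.062 0.55; 0.084 -0.133 -0.038 0.001 0 -0.062 0.55; 0.1 -0.121 -0.039 0 0 -0.062 0.55; 0.115 -0.107 -0.039 0 0 -0.062 0.55; 0.128 -0.092 -0.038 0.001 0 -0.063 0.55; 0.138 -0.073 -0.039 0 0 -0.062 0.55; 0.148 -0.056 -0.038 0 0 -0.062 0.55; 0.153 -0.035 -0.039 0.001 -0.001 -0.062 0.55; 0.156 -0.016 -0.038 0 0 -0.062 0.55
0.157 0.005 -0.039 0 0 -0.062 0.55
```

Emit:
carry_out:
  motion: "0.006 -0.157 -0.039 0 0 -0.062 0.55; 0.027 -0.155 -0.039 0.001 0 -0.062 0.55; 0.046 -0.15 -0.039 0 0 -0.063 0.55; 0.066 -0.142 -0.039 0 -0.001 -0.062 0.55; 0.084 -0.133 -0.038 0.001 0 -0.062 0.55; 0.1 -0.121 -0.039 0 0 -0.062 0.55; 0.115 -0.107 -0.039 0 0 -0.062 0.55; 0.128 -0.092 -0.038 0.001 0 -0.063 0.55; 0.138 -0.073 -0.039 0 0 -0.062 0.55; 0.148 -0.056 -0.038 0 0 -0.062 0.55; 0.153 -0.035 -0.039 0.001 -0.001 -0.062 0.55; 0.156 -0.016 -0.038 0 0 -0.062 0.55"

```text
time: 43.92
tool_pos: [0.5147, 0.0296, 0.2082]
ee_rot: [-3.133, -0.004, 1.45]
wrist_force: [0.7, 1.0, 0.1]
width: 0.0519
finger_force: 0.0
```

Emit:
carry_out:
  motion: "0.157 0.005 -0.039 0 0 -0.062 0.55; 0 0 0 0 0 0 0.55; 0 0 0 0 0 0 0.55"

```text
time: 44.3
tool_pos: [0.5196, 0.0591, 0.2165]
ee_rot: [-3.135, -0.004, 1.575]
wrist_force: [0.2, 0.3, -0.3]
width: 0.0514
finger_force: 0.0
```

```bash
python3 - <<'E'
from h import *
s=snap('wrist','w5.png'); print(pose()[0],proj(s,[.5216,.1307,.037]))
for f in followers(s): print(*f)
R=down(); f=np.array([.5216,.1307,0])
plan([(f+[0,0,.10],R,.55),(f+[0,0,.022],R,.55,3)])
E
```

```text
[0.51968731 0.05881637 0.21672152] [[322.83920608 146.86661873]]
[0.4841 0.1491 0.037 ] [-37.2  90.5] (282, 126) 33.8
[0.56   0.1317 0.037 ] [38.8 73.1] (364, 146) 33.8
0.089 0.004 0.146 -0.001 0 0 0.55; 0.09 0.003 0.146 -0.001 -0.001 -0.001 0.55; 0.089 0.003 0.147 0 0 0 0.55; 0.09 0.004 0.146 -0.001 -0.001 0 0.55; 0 0 0.13 0 0 0 0.55; 0 0 0.13 0 0 0 0.55; 0 0 0.13 0 0 0 0.55
```

```bash
python3 -c "
import cv2;a=cv2.imread('pics/w5.png');cv2.imwrite('pics/w5c.png',cv2.resize(a[80:280,200:440],None,fx=2.5,fy=2.5,interpolation=cv2.INTER_CUBIC))"
```

```text
(no output)
```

View pics/w5c.png

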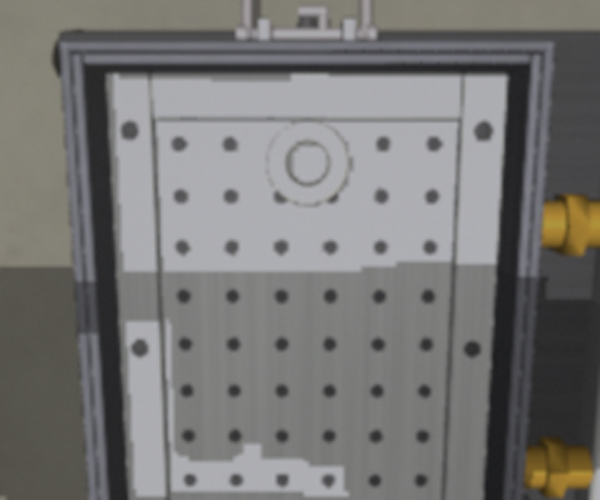

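Follower at about (323,145), as predicted. Pick it.

Emit:
carry_out:
  motion: "0.09 0.004 0.146 0 0 0 0.55; 0.09 0.003 0.146 0 0 0 0.55; 0.09 0.003 0.147 0 0 0 0.55; 0.09 0.004 0.146 0 0 0 0.55; 0 0 0 0 0 0 0.55; 0 0 0.13 0 0 0 0.55; 0 0 0.13 0 0 0 0.55; 0 0 0.13 0 0 0 0.55; 0 0 0 0 0 0 0.55; 0 0 0 0 0 0 0; 0 0 0 0 0 0 0; 0 0 0 0 0 0 0"

```text
time: 45.85
tool_pos: [0.5229, 0.1324, 0.0252]
ee_rot: [-3.14, -0.004, 1.576]
wrist_force: [-1.0, -1.1, 3.6]
width: 0.0295
finger_force: 30.0
```

Emit:
carry_out:
  motion: "0 0 0 0 0 0 0; 0 0 0 0 0 0 0; 0 0 -0.1 0 0 0 0; 0 0 -0.135 0 0 0 0; 0 0 -0.17 0 0 0 0; 0 0 0 0 0 0 0"

```text
time: 46.6
tool_pos: [0.5243, 0.1326, 0.1073]
ee_rot: [3.139, -0.005, 1.576]
wrist_force: [1.1, -0.2, -0.8]
width: 0.0294
finger_force: 30.0
```

```bash
python3 - <<'E'
from h import *
T=json.load(open('tray.json'));u=np.array([np.cos(T[2]),np.sin(T[2])]);Rt=down(yaw=T[2])
q=np.r_[np.array(T[:2])+u*-.066,0]
plan([(q+[0,0,.09],Rt,0)],vmax=.05)
print(q)
E
```

```text
-0.18 -0.044 0.006 0 0 0.062 0; -0.185 -0.019 0.005 0 0 0.062 0; -0.186 0.004 0.006 0 -0.001 0.062 0; -0.183 0.028 0.006 0 0 0.062 0; -0.178 0.052 0.006 -0.001 0 0.062 0; -0.17 0.075 0.006 0 0 0.063 0; -0.159 0.096 0.006 0 0 0.062 0; -0.145 0.116 0.006 0 -0.001 0.062 0; -0.129 0.133 0.007 0 0 0.062 0; -0.111 0.15 0.006 0 0 0.062 0; -0.09 0.162 0.006 0 0 0.062 0; -0.068 0.172 0.007 0 -0.001 0.062 0
-0.045 0.18 0.006 0 0 0.062 0
[ 0.41362421 -0.33720092  0.        ]
```

Emit:
carry_out:
  motion: "-0.18 -0.044 0.006 0 0 0.062 0; -0.185 -0.019 0.005 0 0 0.062 0; -0.186 0.004 0.006 0 0 0.062 0; -0.183 0.028 0.006 0 0 0.062 0; -0.178 0.052 0.006 0 0 0.062 0; -0.17 0.075 0.006 0 0 0.063 0; -0.159 0.096 0.006 0 0 0.062 0; -0.145 0.116 0.006 0 -0.001 0.062 0; -0.129 0.133 0.007 0 0 0.062 0; -0.111 0.15 0.006 0 0 0.062 0; -0.09 0.162 0.006 0 0 0.062 0; -0.068 0.172 0.007 0 -0.001 0.062 0"

```text
time: 48.1
tool_pos: [0.4186, -0.3017, 0.0862]
ee_rot: [-3.136, 0.01, 0.011]
wrist_force: [0.9, 0.1, 0.2]
width: 0.0294
finger_force: 30.0
```

Emit:
carry_out:
  motion: "-0.045 0.18 0.006 0 0 0.062 0; 0 0 0 0 0 0 0; 0 0 0 0 0 0 0"

```text
time: 48.48
tool_pos: [0.4108, -0.3364, 0.0857]
ee_rot: [-3.137, 0.01, -0.113]
wrist_force: [0.7, -0.6, -1.3]
width: 0.0295
finger_force: 30.0
```

Emit:
carry_out:
  motion: "0.007 0 0.117 0 0 0 0; 0.006 0 0.117 0 0 0 0; 0 0 0.11 0 0 0 0; 0 0 0 0 0 0 0; 0 0 0 0 0 0 0; 0 0 0 0 0 0 0.48; 0 0 0 0 0 0 0.48; 0 0 0 0 0 0 0.48; 0 0 -0.15 0 0 0 0.48; 0 0 -0.2 0 0 0 0.5; 0 0 -0.25 0 0 0 0.5; 0 0 0 0 0 0 0.5"

```text
time: 49.98
tool_pos: [0.4167, -0.3403, 0.1443]
ee_rot: [3.137, -0.0, -0.114]
wrist_force: [0.3, -0.3, -0.2]
width: 0.0474
finger_force: 0.0
```

```bash
python3 - <<'E'
from h import *
p,_=pose()
R=down(); L=np.array([.5073,.3787,0])
plan([(np.array([.43,-.30,.22]),down(yaw=0),.5),(L+[0,-.08,.24],R,.5)],vmax=.055)
a=snap('scene')['pixels'][300:430,330:500,::-1]; cv2.imwrite('pics/tray.png',cv2.resize(a,None,fx=3.5,fy=3.5,interpolation=cv2.INTER_CUBIC))
E
```

```text
0.022 -0.103 -0.19 0.001 0 -0.027 0.5; 0.027 -0.102 -0.189 0.001 0 -0.028 0.5; 0.032 -0.249 -0.008 0 0 -0.063 0.5; 0.065 -0.243 -0.009 0 0 -0.062 0.5; 0.096 -0.233 -0.008 0 0 -0.063 0.5; 0.126 -0.218 -0.009 0 0 -0.063 0.5; 0.153 -0.199 -0.008 0 0 -0.063 0.5; 0.178 -0.178 -0.009 0 0 -0.062 0.5; 0.2 -0.153 -0.008 0 0 -0.063 0.5; 0.218 -0.125 -0.009 0 0 -0.063 0.5; 0.233 -0.096 -0.008 0 0 -0.062 0.5; 0.243 -0.065 -0.009 0 0 -0.063 0.5
0.249 -0.032 -0.008 0 0 -0.063 0.5; 0.251 0.001 -0.009 0 0 -0.062 0.5
```

View pics/tray.png

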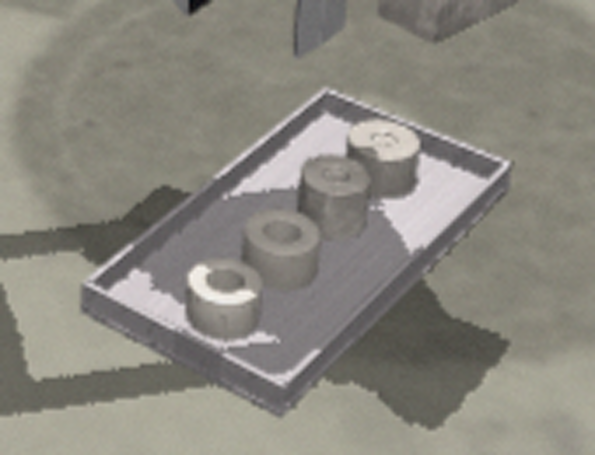

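All four followers stand upright in the tray. Now fetch the lid.

Emit:
carry_out:
  motion: "0.022 -0.103 -0.19 0.001 0 -0.027 0.5; 0.027 -0.102 -0.189 0.001 0 -0.028 0.5; 0.032 -0.249 -0.008 0 0 -0.063 0.5; 0.065 -0.243 -0.009 0 0 -0.062 0.5; 0.096 -0.233 -0.008 0 0 -0.063 0.5; 0.126 -0.218 -0.009 0 0 -0.063 0.5; 0.153 -0.199 -0.008 0 0 -0.063 0.5; 0.178 -0.178 -0.009 0 0 -0.062 0.5; 0.2 -0.153 -0.008 0 0 -0.063 0.5; 0.218 -0.125 -0.009 0 0 -0.063 0.5; 0.233 -0.096 -0.008 0 0 -0.062 0.5; 0.243 -0.065 -0.009 0 0 -0.063 0.5"

```text
time: 51.52
tool_pos: [0.492, 0.202, 0.2323]
ee_rot: [-3.129, -0.003, 1.318]
wrist_force: [0.3, -0.5, -0.3]
width: 0.0472
finger_force: 0.0
```

Emit:
carry_out:
  motion: "0.249 -0.032 -0.008 0 0 -0.063 0.5; 0.251 0 -0.009 0 0 -0.062 0.5; 0 0 0 0 0 0 0.5; 0 0 0 0 0 0 0.5"

```text
time: 52.02
tool_pos: [0.505, 0.2996, 0.2367]
ee_rot: [-3.131, -0.005, 1.575]
wrist_force: [0.9, -0.5, 0.1]
width: 0.047
finger_force: 0.0
```

```bash
python3 - <<'E'
from h import *
print(pose()[0],obs()['ee_rot'])
R=down()
plan([(np.array([.5075,.3787,.12]),R,.4),(np.array([.5075,.3787,.031]),R,.4,3)])
E
```

```text
[0.50495372 0.29959973 0.23669121] [-3.13094306 -0.00517508  1.57530841]
0.098 0.005 0.146 -0.001 -0.001 0 0.4; 0.099 0.005 0.146 -0.002 0 0 0.4; 0.098 0.004 0.147 -0.001 -0.001 -0.001 0.4; 0.099 0.005 0.146 -0.001 0 0 0.4; 0 0 0.148 0 0 0 0.4; -0.001 0 0.148 0 0 0 0.4; 0 0 0.149 0 0 0 0.4
```

Emit:
carry_out:
  motion: "0.098 0.005 0.146 -0.001 -0.001 0 0.4; 0.099 0.005 0.146 -0.002 0 0 0.4; 0.098 0.004 0.147 -0.001 -0.001 0 0.4; 0.099 0.005 0.146 -0.001 0 0 0.4; 0 0 0.148 0 0 0 0.4; -0.001 0 0.148 0 0 0 0.4; 0 0 0.149 0 0 0 0.4; 0 0 0 0 0 0 0.4; 0 0 0 0 0 0 0.4"

```text
time: 53.15
tool_pos: [0.5096, 0.3791, 0.0342]
ee_rot: [3.138, -0.004, 1.574]
wrist_force: [-0.1, 0.4, -0.9]
width: 0.0379
finger_force: 0.0
```

Emit:
carry_out:
  motion: "0 -0.008 0.018 0 0 0 0.4; 0 0 0 0 0 0 0.4; 0 0 0 0 0 0 0; 0 0 0 0 0 0 0; 0 0 0 0 0 0 0; 0 0 0 0 0 0 0; 0 0 0 0 0 0 0"

```text
time: 54.02
tool_pos: [0.5072, 0.3798, 0.0294]
ee_rot: [3.139, -0.003, 1.576]
wrist_force: [0.9, -0.2, 0.0]
width: 0.0118
finger_force: 30.0
```

Emit:
carry_out:
  motion: "0 0 -0.05 0 0 0 0; 0 0 -0.1 0 0 0 0; 0 0 -0.2 0 0 0 0; 0 0 -0.2 0 0 0 0; 0 0 -0.15 0 0 0 0; 0 0 0 0 0 0 0; 0 0 0 0 0 0 0"

```text
time: 54.9
tool_pos: [0.5061, 0.3789, 0.1681]
ee_rot: [3.141, -0.002, 1.576]
wrist_force: [-1.6, -0.1, -4.6]
width: 0.0117
finger_force: 30.0
```

```bash
python3 - <<'E'
from h import *
p,R0=pose(); print(p,obs()['ee_rot'],obs()['width'])
plan([(np.array([.5233,.0589,p[2]]),down(),0)],vmax=.04)
E
```

```text
[0.50607256 0.37890453 0.1680975 ] [ 3.14071334e+00 -1.91809220e-03  1.57599463e+00] 0.011702839175817636
-0.178 0.009 0 0 0 0 0; -0.178 0.008 -0.001 0 0 0 0; -0.177 0.009 0 0 0 0 0; -0.178 0.009 0 0 0 0 0; -0.178 0.008 -0.001 0 -0.001 0 0; -0.178 0.009 0 0 0 0 0; -0.178 0.009 0 0 0 0 0; -0.178 0.008 0 0 0 0 0; -0.177 0.009 0 0 0 0 0
```

Emit:
carry_out:
  motion: "-0.178 0.009 0 0 0 0 0; -0.178 0.008 0 0 0 0 0; -0.177 0.009 0 0 0 0 0; -0.178 0.009 0 0 0 0 0; -0.178 0.008 0 0 0 0 0; -0.178 0.009 0 0 0 0 0; -0.178 0.009 0 0 0 0 0; -0.178 0.008 0 0 0 0 0; -0.177 0.009 0 0 0 0 0; 0 0 0 0 0 0 0; 0 0 0 0 0 0 0; 0 0 0 0 0 0 0"

```text
time: 56.4
tool_pos: [0.5235, 0.0603, 0.1676]
ee_rot: [3.14, -0.003, 1.577]
wrist_force: [0.1, 0.8, -4.3]
width: 0.0115
finger_force: 30.0
```

```bash
python3 - <<'E'
from h import *
p,R0=pose(); print(p,obs()['ee_rot'],obs()['width'],obs()['finger_force'])
plan([(np.array([.5236,.0595,.105]),down(),0),(np.array([.5236,.0595,.085]),down(),0,5)],vmax=.03)
for n in('side','scene'):
    s=snap(n,n+'_l.png'); z=p[2]-.0215
    X=lambda x,y:(D(x,y,0)+[0,0,z+.003]); print(n,proj(s,[X(-85,115),X(-85,-115),X(85,-115),X(85,115)]).round(1).tolist())
E
```

```text
[0.52350396 0.06029304 0.16756711] [ 3.14044311 -0.00339878  1.57727433] 0.011496242859235636 29.99910682439804
-0.002 0 0.104 0 -0.001 0 0; -0.001 0 0.105 0 0 0 0; -0.002 0 0.104 0.001 -0.001 0 0; 0 0 0.02 0 0 0 0; 0 0 0.02 0 0 0 0; 0 0 0.02 0 0 0 0; 0 0 0.02 0 0 0 0; 0 0 0.02 0 0 0 0
side [[397.1, 268.2], [389.1, 207.5], [310.6, 207.8], [304.2, 268.1]]
scene [[158.5, 224.0], [253.3, 252.3], [310.0, 220.2], [220.0, 198.3]]
```

Emit:
carry_out:
  motion: "-0.002 0 0.104 0 -0.001 0 0; -0.001 0 0.105 0 0 0 0; -0.002 0 0.104 0 0 0 0; 0 0 0.02 0 0 0 0; 0 0 0.02 0 0 0 0; 0 0 0.02 0 0 0 0; 0 0 0.02 0 0 0 0; 0 0 0.02 0 0 0 0; 0 0 0 0 0 0 0; 0 0 0 0 0 0 0"

```text
time: 57.75
tool_pos: [0.5243, 0.0585, 0.0859]
ee_rot: [3.139, -0.001, 1.576]
wrist_force: [0.2, 0.3, -4.7]
width: 0.0117
finger_force: 30.0
```

Emit:
carry_out:
  motion: "0 0 0.01 0 0 0 0; 0 0 0.01 0 0 0 0; 0 0 0 0 0 0 0; 0 0 0 0 0 0 0"

```text
time: 58.25
tool_pos: [0.5242, 0.0585, 0.0818]
ee_rot: [3.139, -0.001, 1.576]
wrist_force: [-0.6, -0.6, -4.7]
width: 0.0113
finger_force: 30.0
```

Emit:
carry_out:
  motion: "0 0 0.01 0 0 0 0; 0 0 0.005 0 0 0 0; 0 0 0 0 0 0 0; 0 0 0 0 0 0 0"

```text
time: 58.75
tool_pos: [0.5243, 0.0585, 0.0794]
ee_rot: [3.138, -0.001, 1.576]
wrist_force: [-1.6, -0.5, -0.1]
width: 0.0119
finger_force: 30.0
```

Load taken over at the expected seated height (0.079). Release and back off.

Emit:
carry_out:
  motion: "0 0 0 0 0 0 0.35; 0 0 0 0 0 0 0.35; 0 0 0 0 0 0 0.35; 0 0 0 0 0 0 0.35; 0 0 -0.1 0 0 0 0.35; 0 0 -0.2 0 0 0 0.35; 0 0 -0.25 0 0 0 0.35; 0 0 -0.25 0 0 0 0.35; -0.25 0 -0.1 0 0 0 0.35; -0.25 0 -0.1 0 0 0 0.35; -0.2 0 0 0 0 0 0.35; 0 0 0 0 0 0 0.35"

```text
time: 60.25
tool_pos: [0.5244, -0.084, 0.2786]
ee_rot: [3.139, -0.001, 1.572]
wrist_force: [-0.6, -0.3, -0.1]
width: 0.0327
finger_force: 0.0
```

```bash
python3 - <<'E'
from h import *
b=snap('side');a=snap('scene');w=snap('wrist'); ims=[]
for s,(x0,y0) in ((b,(235,220)),(a,(155,195))):
    c=cv2.resize(s['pixels'][y0:y0+135,x0:x0+190,::-1],None,fx=2.1,fy=2.1,interpolation=cv2.INTER_CUBIC)
    for q in proj(s,[D(x,y,61) for x in(-85,85) for y in(-115,115)]):
        cv2.circle(c,tuple(int(v) for v in (q-[x0,y0]+.5)*2.1),2,(0,0,255),-1)
    ims.append(c)
W=w['pixels'][:,:,::-1].copy()
for q in proj(w,[D(x,y,61) for x in(-85,85) for y in(-115,115)]): cv2.circle(W,tuple(int(v) for v in q),2,(0,0,255),-1)
W=cv2.resize(W[:300],(640,300))
ims=np.hstack(ims); ims=cv2.copyMakeBorder(ims,0,0,0,max(0,640-ims.shape[1]),cv2.BORDER_CONSTANT)
W=cv2.copyMakeBorder(W,0,0,0,ims.shape[1]-640,cv2.BORDER_CONSTANT)
cv2.imwrite('pics/fin.png',np.vstack([ims,W])); print(ims.shape)
E
```

```text
(284, 798, 3)
```

View pics/fin.png

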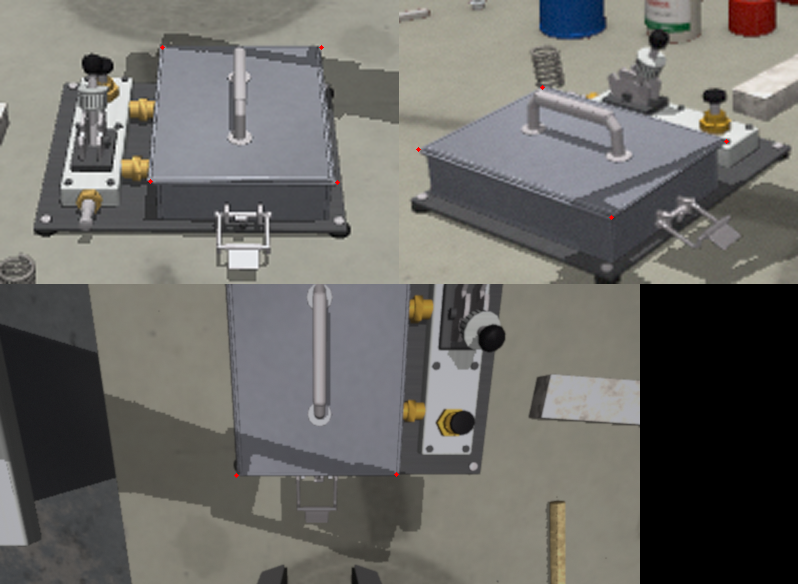

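The lid's corners meet the predicted seated points in all three views, both clips are open and the lever is shut. Handing in.

```bash
python3 -c "
from bench import robot
print(robot.close_job())"
```

```text
the job is handed in; nothing more can be done
None
```

The job is handed in at about 60 s of 210 s, with no verdict returned: air locked shut, vent pressed, both clips flipped, all four followers upright in the tray and the lid seated in the last pictures; the collar being fully down was judged from camera views only.

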